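Stand the toppled bottles on the carrier and shut them in the drying box

TASK

Stand every toppled ceramic bottle upright on its foot on the carrier's wooden deck while the carrier is still at the open loading end, then push the carrier along its rail fully home into the drying box by its upright post, and last lower the clear hinged lid gently until it is closed. All bottles must still be standing on the carrier at the end; leave the white cup and the clay puck where they are.

Things in the scene. Friction and masses are not known exactly. Their poses are not given: they have to be found in the camera images.
- bottle1: toppled white unglazed ceramic bottle, loose, 0.25 kg, with a thick heavy foot: square body 50 x 50 mm and 62 mm tall, then a short round neck (24 to 30 mm diameter) to the mouth, 90 mm tall in all. Its own x axis runs from foot to mouth; origin on that axis, 34 mm from the foot, 56 mm from the mouth. It starts lying on one flat side with its mouth roughly to the robot's right (-y). May be absent
- bottle2: toppled white unglazed ceramic bottle, loose, 0.25 kg, with a thick heavy foot: square body 50 x 50 mm and 62 mm tall, then a short round neck (24 to 30 mm diameter) to the mouth, 90 mm tall in all. Its own x axis runs from foot to mouth; origin on that axis, 34 mm from the foot, 56 mm from the mouth. It starts lying on one flat side with its mouth roughly to the robot's right (-y). May be absent
- bottle3: toppled white unglazed ceramic bottle, loose, 0.25 kg, with a thick heavy foot: square body 50 x 50 mm and 62 mm tall, then a short round neck (24 to 30 mm diameter) to the mouth, 90 mm tall in all. Its own x axis runs from foot to mouth; origin on that axis, 34 mm from the foot, 56 mm from the mouth. It starts lying on one flat side with its mouth roughly to the robot's right (-y). May be absent
- bottle4: toppled white unglazed ceramic bottle, loose, 0.25 kg, with a thick heavy foot: square body 50 x 50 mm and 62 mm tall, then a short round neck (24 to 30 mm diameter) to the mouth, 90 mm tall in all. Its own x axis runs from foot to mouth; origin on that axis, 34 mm from the foot, 56 mm from the mouth. It starts lying on one flat side with its mouth roughly to the robot's right (-y). May be absent
- carrier (a joint): position of the carrier along its rail, m: 0 at the loading end, 0.28 fully home against the end stop in the drying box. It slides stiffly (about 3 N) and stays where it is left
- deck (a point): centre of the carrier's plywood deck, on its upper surface (40 mm above the table). The deck is 200 x 200 mm inside a steel rim 6 mm thick that stands 28 mm above it. Its y axis points along the rail towards the drying box, x across, away from the robot; it moves with the carrier
- post_top (a point): centre of the top of the steel push post at the carrier's trailing end (160 mm from the deck's centre along -y of the deck): a plate 45 mm across the rail, 14 mm thick along the rail, its top 95 mm above the table; it stands free on a low tongue; same axes as deck
- lid (a joint): angle of the drying box's lid, rad: 0 closed (level), growing as it opens upward; a stiff hinge holds it where it is left. The open lid leans towards its hinge on the far side
- lid_grip (a point): middle of the top of the black grip rib on the lid's outer side (rib 80 mm along y, 14 mm thick, 30 mm high). Its axes turn with the lid: y is along the hinge, z out of the lid; the hinge line lies 205 mm along +x and 40 mm along -z of it, on the box's far side, 160 mm above the table. The lid is 244 x 208 mm, 10 mm thick; 39 mm of it lie beyond the rib to the free edge
- slide: the fixed rail and drying box; origin on the table under the middle of the rail. Its y axis runs along the rail from the loading end to the drying box; the deck's centre is at y = -0.14 m + joint carrier; the drying box covers y = 0.055 to 0.27 m and x = -0.12 to 0.12 m, is 160 mm tall with clear walls at the back and far end, a 30 mm sill in front, open towards the loading end
- beaker: bystander: white ceramic cup beyond the bottles, standing upright, 72 mm wide, 95 mm tall, origin under its centre
- clay: bystander: round clay puck lying among the bottles, 60 mm wide, 18 mm tall, origin under its centre
Things that resemble listed ones, but are neither listed nor needed, are in the scene too. What is shaped like the bottle2 but green or pink is not meant. What is shaped like the bottle4 but blue is not meant.

How it is judged:
By the outcome, as a careful person would: the job done as asked, in the order asked, and still so for the second after the job is handed in, with the robot touching nothing.
Of bottle1, bottle2, bottle3, bottle4 only 3 to 4 are there at a start; the rules pass over those that are not, and their reading is None.
At some moment in a run one of bottle1, bottle2, bottle3, bottle4 may be knocked a few centimetres aside while the robot is not near it.
Once in a run the grip may slacken for a moment while it holds something.
It also fails if it takes over 208 s, if anything falls off the work surface, if the arm or the gripper's body presses on something with over 40 N, if the wrist force passes 120 N, or if a joint passes its speed limit or range.

ROBOT

A 6-joint arm with a two-finger parallel gripper is mounted at the origin on the work surface. World frame = base frame: x ahead of the robot, y to its left, z up, the work surface at z = 0. Lengths are in m, angles in degrees, forces in N, time in s.
With the tool pointing down it reaches from about 0.25 to 0.725 m from the base axis. Payload 9.7 kg.
Tool frame: the origin (TCP) lies where the fingers leave the gripper's body, on its centre line; the fingertips stand 73 mm ahead of it and the grasp point (between the pads) lies 54 mm ahead of it; y points along the fingers, x is the direction in which the jaws open and shut, and the axes are right-handed (so a half turn about y gives the same grasp; the last joint's range is limited). The gripper opens to 85 mm and grips with 20 to 120 N. Pads are 22 mm wide; open, the fingers measure 114 mm over their backs; the gripper's body (76 mm by 85 mm) begins 54 mm behind the grasp point. The pads swing forward as they close: fully open they stand 13 mm farther back than shut.
Start: joints at [-73.453, 4.979, 10.078, 95.1, 0, 90], TCP at [0.157, -0.527, 0.304] pointing down, gripper open.
Joint ranges: [-179.16, 179.16], [-48.56, 103.87], [-65.8, 70.77], [-126.05, 130.52], [-82.76, 87.17], [-180, 180]. Speed limits (degrees/s): [127.2, 127.2, 147.25, 180, 180, 180].

INTERFACE

Orientations are given as [roll, pitch, yaw] about the fixed x, y, z axes, in that order (R = Rz(yaw) Ry(pitch) Rx(roll)).
In Python, from workcell import sensors, imaging, bot, models gives the robot as it stands.
- The arm moves only by the tool arm_command, never from a script. Its argument "rows" is one flat list of numbers, 7 for each row, row after row: the shift along the tool's x, y, z in cm, then the turn, a rotation vector about the tool's x, y, z in degrees, then the gripper's target within -1 to 1 (fully open at 1, half-way at 0, shut at -1). A call has 1 to 12 rows; each row is the pose to reach, as a shift and turn from the pose commanded when the call began, along the tool's axes at that moment; what a row does not reach only later rows make up. A row lasts 1/12 s, in which the tool goes at most 41.7 mm and 7.16 degrees, less where a joint would pass 70% of its speed; a pose out of reach is approached as far as the arm can. A call with a gripper value outside its range is refused whole. The fingers move at their own pace and stop on an object; "force" is the grip in N (left out, the last holds). Time passes only in rows, so rows that repeat a pose let the fingers close. It gives the time, the measured TCP pose, the force and the opening at its end, in the units of the state.
- sensors.get_obs(): the state, without advancing time (a new reading comes with each control period).
- imaging.camera(name): name is "scene" or "side" or "wrist"; returns a dict with "pixels" (420x560x3 uint8, blue, green, red), "z_map" (420x560 float32, m along the optical axis (not along the pixel's ray), 0 where there is no reading), "camera_matrix" (3x3 intrinsics, pixels), "world_from_camera" (4x4, takes a point from camera to world coordinates). Camera axes: x right, y up, looking along -z (the intrinsics and any distortion apply to the point x, -y, -z); pixel columns grow to the right and rows downward; lengths in m; the calibration is good to about 2 mm. The wrist camera is an equidistant fisheye: a pixel r from the principal point sees the ray r / f radians off the axis. A picture is of the moment at which its call begins.
- bot.job_done(): hands the job in, once; it reports no verdict.
Trained networks look in the newest picture that a camera, given by its name, has taken for a name from the list of things; names that differ only in an ending like _2 or _b are one class to them, and where a whole thing is asked for, a point or a joint stands for the part that bears it (a point fixed in the world has none). Each returns a list of dicts, best first, with "conf" (0 to 1); they miss things now and then, are a little off and sometimes report something else, mostly with a low value. They report only what shows in the picture. A call takes as long as a camera call. They do not tell look-alikes from the thing itself.
- models.search_frame(thing, camera): "extent" ([centre column, centre row, width, height] in pixels, round what is visible of it).
- models.spot_point(thing, camera): "location" ([column, row] in pixels: a listed point, or the origin of a listed thing).
The state is a dict: "time": time; "q": joint angles; "qd": joint speeds; "joint_efforts": joint torques, N m; "ee_pos": TCP position; "tcp_rot": TCP orientation; "wrist_force": force on the tool from outside, world axes, zero at the start; "torque": the same for the moment, N m; "opening": finger opening in m.
Only numpy, scipy, OpenCV 4.12 (cv2) and the standard library are available. Lean on these libraries where they do the work, as an engineer would, in place of code of your own. Each camera call takes 0.05 s, during which the arm holds its last target.

## Working session

There is one attempt and no reset: what is moved stays moved. The work goes in short steps, Python scripts to look and compute and a tool call to move; the robot and the scene stay as the last step left them, time stands still between calls to the robot, and variables do not carry over. Pictures are saved under pics/ and viewed, and the job is handed in when it is done.

Besides the shell and the picture viewer there is one more tool, called as name(argument=value, ...), one argument or row to a line, values as JSON. arm_command: Moves the arm, as the interface text tells. Its arguments: {"type":"object","properties":{"rows":{"type":"array","items":{"type":"number"}},"force":{"type":"number"}},"required":["rows"]}

```bash
ls; mkdir -p pics; python3 - <<'E'
from workcell import sensors, imaging
import cv2, numpy as np
print(sensors.get_obs())
for n in ["scene","side","wrist"]:
    c=imaging.camera(n); cv2.imwrite(f"pics/{n}0.png",c["pixels"]); print(n,c["camera_matrix"].round(2).tolist(),c["world_from_camera"].round(4).tolist())
E
```

```text
pics
{'time': 0.0, 'q': array([-7.34536163e+01,  5.00964455e+00,  1.00348376e+01,  9.50988315e+01,
        2.57900607e-04,  9.00002339e+01]), 'qd': array([ 0.02386213, -0.04579943,  0.01834282,  0.08921891,  0.05637643,
        0.00823013]), 'joint_efforts': array([ 2.73596861e-04, -5.20383918e+01,  4.64807689e+01,  1.61893247e-02,
        2.06060014e-05,  9.41772868e-06]), 'ee_pos': array([ 0.15659916, -0.52709921,  0.3032004 ]), 'tcp_rot': array([-8.99997424e+01,  7.36384381e-02, -7.34538502e+01]), 'wrist_force': array([-0.96230153,  0.85930581,  0.5459815 ]), 'torque': array([-0.00855974, -0.02569439, -0.06093337]), 'opening': 0.08534295184576592}
scene [[454.11, 0.0, 282.87], [0.0, 454.11, 211.09], [0.0, 0.0, 1.0]] [[0.6848, -0.6249, 0.3749, 0.9709], [0.7288, 0.5847, -0.3565, -0.5143], [0.0036, 0.5173, 0.8558, 1.1664], [0.0, 0.0, 0.0, 1.0]]
side [[432.3, 0.0, 273.61], [0.0, 432.3, 211.2], [0.0, 0.0, 1.0]] [[-0.9786, 0.1516, -0.1393, 0.3621], [-0.2056, -0.6847, 0.6992, 0.7458], [0.0106, 0.7129, 0.7012, 0.9737], [0.0, 0.0, 0.0, 1.0]]
wrist [[325.19, 0.0, 277.1], [0.0, 325.19, 208.07], [0.0, 0.0, 1.0]] [[0.2846, 0.9257, 0.2492, 0.2192], [-0.9586, 0.2751, 0.073, -0.5079], [-0.001, -0.2596, 0.9657, 0.3738], [0.0, 0.0, 0.0, 1.0]]
```

View pics/scene0.png

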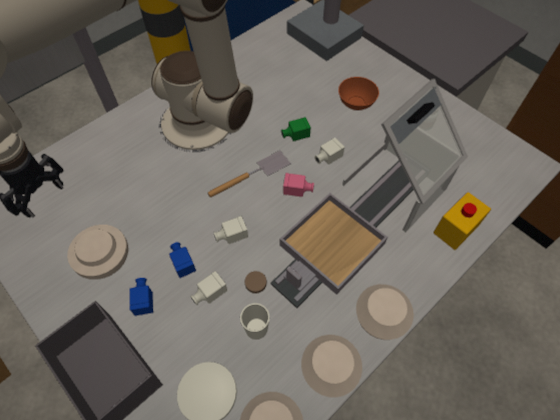

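View pics/side0.png

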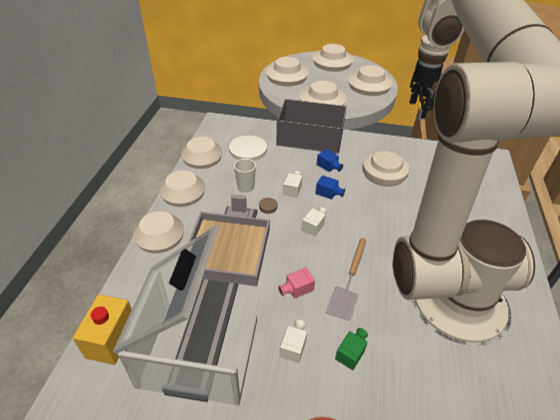

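View pics/wrist0.png

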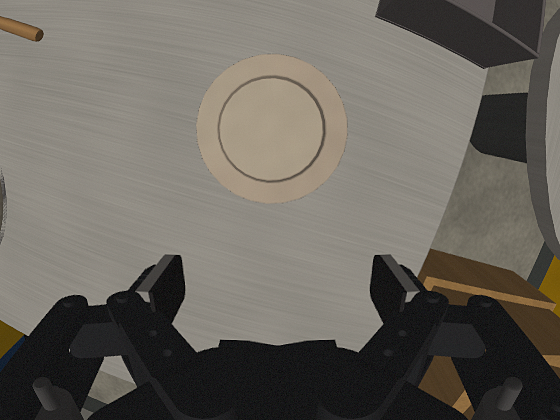

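```bash
cat > h.py <<'E'
from workcell import sensors, imaging, bot, models
import cv2, numpy as np
from scipy.spatial.transform import Rotation as R
def cloud(c):
    z=c["z_map"];K=c["camera_matrix"];T=c["world_from_camera"]
    v,u=np.mgrid[:z.shape[0],:z.shape[1]]
    P=np.stack([(u-K[0,2])/K[0,0]*z,-(v-K[1,2])/K[1,1]*z,-z],-1)
    W=P@T[:3,:3].T+T[:3,3]; W[z==0]=np.nan
    return W
def px(c,p):
    K=c["camera_matrix"];T=c["world_from_camera"]
    q=T[:3,:3].T@(np.array(p)-T[:3,3]); return [K[0,0]*q[0]/-q[2]+K[0,2],K[1,1]*-q[1]/-q[2]+K[1,2]]
def ray(c,uv,z):
    K=c["camera_matrix"];T=c["world_from_camera"]
    d=T[:3,:3]@np.array([(uv[0]-K[0,2])/K[0,0],-(uv[1]-K[1,2])/K[1,1],-1]); o=T[:3,3]
    return o+d*(z-o[2])/d[2]
def tool(o=None):
    o=o or sensors.get_obs()
    return np.array(o["ee_pos"]),R.from_euler("xyz",o["tcp_rot"],degrees=True)
def togo(p,Rm,grasp=True):
    "numbers for a row: p target (grasp point if grasp), Rm target Rotation"
    P,Q=tool(); t=np.array(p)-(Rm.apply([0,.054,0]) if grasp else 0)
    return (Q.inv().apply(t-P)*100).round(2),(Q.inv()*Rm).as_rotvec(degrees=True).round(1), t.round(4)
E
python3 - <<'E'
from h import *
for n in ["scene","side"]:
    c=imaging.camera(n); W=cloud(c)
    im=c["pixels"].astype(int); 
    print(n,"table z",np.nanmedian(W[200:300,60:250,2]) )
    hsv=cv2.cvtColor(c["pixels"],cv2.COLOR_BGR2HSV)
    m=((W[...,2]>0.02)&(W[...,2]<0.07)&(W[...,0]>0.15)&(W[...,0]<.9)&(abs(W[...,1])<.6)).astype(np.uint8)
    k,l,s,ce=cv2.connectedComponentsWithStats(m)
    for i in range(1,k):
        if s[i,4]>60:
            q=W[l==i]; b=c["pixels"][l==i].mean(0)
            print(ce[i].round(0),s[i,4],"mean",q.mean(0).round(3),"min",q.min(0).round(3),"max",q.max(0).round(3),"bgr",b.round(0))
    for t in ["bottle1","carrier","deck","post_top","lid_grip","lid","slide","beaker","clay"]:
        for r in models.spot_point(t,n): print(t,r)
E
```

```text
scene table z -0.0005475447994091054
[358.  91.] 723 mean [0.302 0.476 0.041] min [0.241 0.391 0.02 ] max [0.38  0.531 0.063] bgr [31. 49. 88.]
[296. 128.] 394 mean [0.278 0.203 0.041] min [0.243 0.155 0.02 ] max [0.31  0.252 0.053] bgr [34. 81. 23.]
[369. 158.] 192 mean [0.514 0.293 0.029] min [0.504 0.167 0.02 ] max [0.531 0.384 0.062] bgr [ 98. 102. 106.]
[329. 151.] 434 mean [0.416 0.214 0.041] min [0.382 0.166 0.02 ] max [0.441 0.26  0.055] bgr [126. 140. 144.]
[296. 184.] 461 mean [0.436 0.049 0.041] min [0.388 0.011 0.02 ] max [0.48  0.092 0.055] bgr [ 91.  76. 147.]
[425. 206.] 211 mean [0.751 0.268 0.045] min [0.744 0.18  0.021] max [0.756 0.397 0.069] bgr [83. 87. 89.]
[330. 245.] 6312 mean [ 0.647 -0.023  0.042] min [ 0.534 -0.205  0.02 ] max [0.755 0.191 0.07 ] bgr [ 78. 102. 123.]
[231. 230.] 531 mean [ 0.424 -0.195  0.043] min [ 0.389 -0.244  0.02 ] max [ 0.456 -0.149  0.055] bgr [134. 149. 153.]
[451. 234.] 344 mean [0.857 0.246 0.046] min [0.811 0.234 0.02 ] max [0.891 0.354 0.07 ] bgr [10. 68. 90.]
[ 97. 252.] 2364 mean [ 0.229 -0.506  0.046] min [ 0.15  -0.584  0.02
[... 1036 characters left out ...]
 min [ 0.642 -0.584  0.021] max [ 0.782 -0.445  0.042] bgr [149. 166. 170.]
[271. 408.] 1257 mean [ 0.843 -0.428  0.045] min [ 0.795 -0.493  0.02 ] max [ 0.9   -0.378  0.059] bgr [112. 127. 141.]
bottle1 {'location': [182.6, 265.1], 'conf': 0.97}
bottle1 {'location': [138.4, 298.5], 'conf': 0.94}
bottle1 {'location': [332.9, 152.8], 'conf': 0.89}
bottle1 {'location': [295.0, 132.4], 'conf': 0.8}
bottle1 {'location': [298.2, 186.1], 'conf': 0.75}
bottle1 {'location': [234.0, 232.7], 'conf': 0.71}
bottle1 {'location': [213.0, 287.2], 'conf': 0.57}Traceback (most recent call last):
  File "<stdin>", line 14, in <module>
ValueError: it knows: beaker, bottle, clay, deck, lid_grip, post_top, slide
```

```bash
python3 - <<'E'
from h import *
for n in ["scene","side"]:
    c=imaging.camera(n); W=cloud(c); hsv=cv2.cvtColor(c["pixels"],cv2.COLOR_BGR2HSV)
    for t in ["deck","post_top","lid_grip","slide","beaker","clay"]:
        for r in models.spot_point(t,n)[:2]:
            u,v=r["location"]; print(n,t,r, W[int(round(v)),int(round(u))].round(3))
    for nm,p in dict(A=(.416,.214),B=(.424,-.195),C=(.518,-.35)).items():
        d=np.hypot(W[...,0]-p[0],W[...,1]-p[1])
        m=(d<.075)&(W[...,2]>.012)&(W[...,2]<.08)&(hsv[...,1]<60)
        q=W[m]; t=q[q[:,2]>.045]
        r=cv2.minAreaRect((t[:,:2]*1000).astype(np.float32))
        print(n,nm,m.sum(),len(t),"topz",np.median(t[:,2]).round(4),"rect",[np.round(x,1) for x in r],"q ext",q.min(0).round(3),q.max(0).round(3))
        nk=q[(q[:,2]<.044)&(q[:,2]>.03)]; print("   neck",nk.mean(0).round(3))
    # rim top
    m=(W[...,2]>.060)&(W[...,2]<.075)&(W[...,0]>.5)&(W[...,0]<.78)&(W[...,1]>-.2)&(W[...,1]<.14)
    q=W[m]; r=cv2.minAreaRect((q[:,:2]*1000).astype(np.float32)); print("rim",r,q.min(0),q.max(0),np.percentile(q,[2,98],axis=0).round(3).tolist())
    m=(W[...,2]>.088)&(W[...,2]<.1)&(W[...,0]>.5)&(W[...,0]<.78)&(W[...,1]>-.28)&(W[...,1]<-.1)
    q=W[m]; print("post",q.mean(0).round(4),q.min(0).round(3),q.max(0).round(3))
    im=c["pixels"]; 
    x0,y0,x1,y1=(160,90,440,330) if n=="scene" else (100,130,400,400)
    cv2.imwrite(f"pics/{n}_c1.png",cv2.resize(im[y0:y1,x0:x1],None,fx=2.6,fy=2.2))
E
```

```text
scene deck {'location': [332.8, 242.1], 'conf': 0.94} [ 0.645 -0.011  0.037]
scene post_top {'location': [291.2, 270.0], 'conf': 0.66} [ 0.644 -0.173  0.094]
scene lid_grip {'location': [426.4, 111.5], 'conf': 0.86} [0.638 0.289 0.332]
scene slide {'location': [364.7, 218.5], 'conf': 0.91} [0.647 0.128 0.01 ]
scene slide {'location': [258.3, 283.6], 'conf': 0.2} [ 0.589 -0.242  0.017]
scene beaker {'location': [257.0, 332.6], 'conf': 0.58} [ 0.701 -0.341  0.077]
scene clay {'location': [256.7, 285.8], 'conf': 0.68} [ 0.59  -0.247  0.013]
scene A 466 203 topz 0.0477 rect [array([413., 227.]), array([62.9, 50. ]), np.float64(82.2)] q ext [0.383 0.167 0.012] [0.442 0.261 0.054]
   neck [0.417 0.203 0.038]
scene B 565 308 topz 0.0482 rect [array([ 422.9, -184.7]), array([61.7, 50.5]), np.float64(68.6)] q ext [ 0.388 -0.244  0.012] [ 0.455 -0.149  0.054]
   neck [ 0.422 -0.212  0.037]
scene C 656 384 topz 0.0481 rect [array([ 514.1, -341.6]), array([63.7, 50.6]), np.float64(84.7)] q ext [ 0.488 -0.4    0.012] [ 0.542 -0.309  0.054]
   neck [ 0.52  -0.368  0.037]
rim ((646.3283081054688, -
[... 862 characters left out ...]
0.266 0.054]
   neck [0.408 0.219 0.037]
side B 453 241 topz 0.0488 rect [array([ 422.7, -178.9]), array([63.7, 50. ]), np.float64(69.7)] q ext [ 0.389 -0.237  0.012] [ 0.455 -0.141  0.054]
   neck [ 0.417 -0.179  0.037]
side C 353 185 topz 0.049 rect [array([ 515. , -336.1]), array([63.9, 49. ]), np.float64(86.8)] q ext [ 0.489 -0.4    0.012] [ 0.543 -0.299  0.054]
   neck [ 0.513 -0.333  0.037]
rim ((647.89111328125, -36.0008544921875), (211.87022399902344, 266.5559997558594), 2.8514299392700195) [ 0.53597106 -0.16892698  0.06004556] [0.75677238 0.0973306  0.07442037] [[0.538, -0.165, 0.06], [0.752, 0.095, 0.071]]
post [ 0.6535 -0.168   0.0934] [ 0.633 -0.18   0.088] [ 0.675 -0.159  0.098]
```

View pics/scene_c1.png

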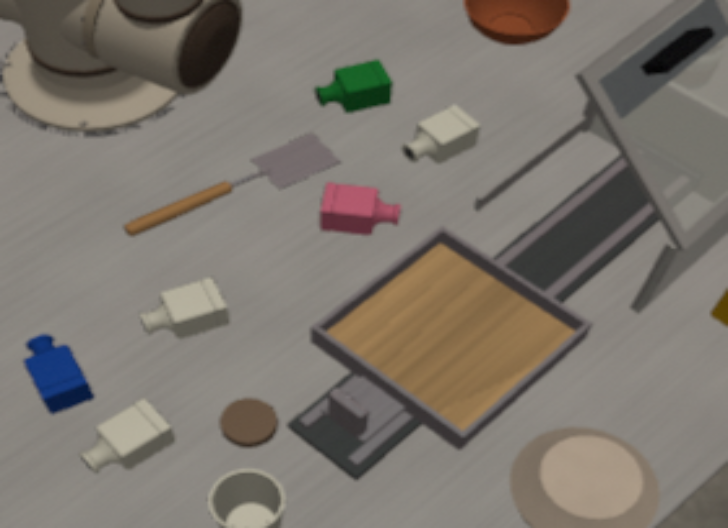

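View pics/side_c1.png

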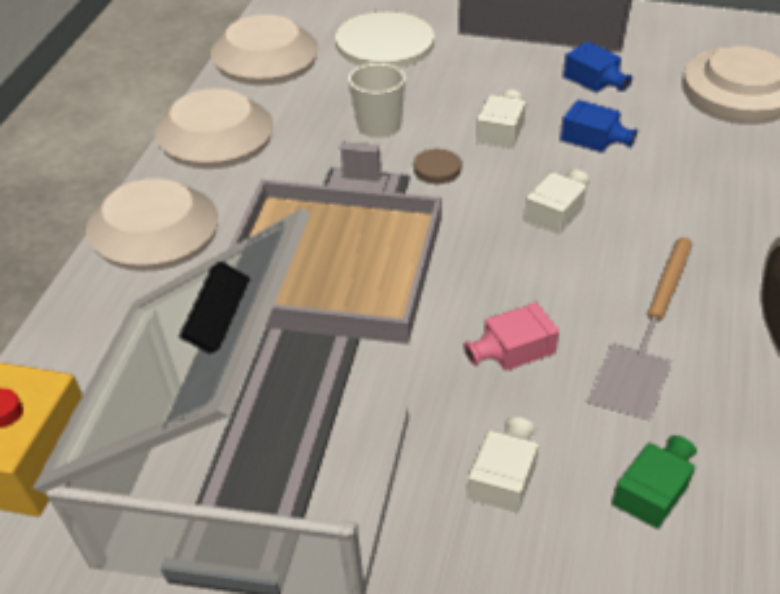

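```bash
cat >> h.py <<'E'
U=np.array([0,0,1.])
def graspR(ang,tau=40):  # ang: m = direction foot->mouth world azimuth deg ; camera side up
    m=np.array([np.cos(np.radians(ang)),np.sin(np.radians(ang)),0]); s,c=np.sin(np.radians(tau)),np.cos(np.radians(tau))
    y=-c*U-s*m; z=s*U-c*m; x=np.cross(y,z)
    return R.from_matrix(np.stack([x,y,z],1)),m
def placeR(ang,tau=40): # tool heading azimuth ang, bottle upright
    m=np.array([np.cos(np.radians(ang)),np.sin(np.radians(ang)),0]); s,c=np.sin(np.radians(tau)),np.cos(np.radians(tau))
    y=c*m-s*U; z=-s*m-c*U; x=np.cross(y,z)
    return R.from_matrix(np.stack([x,y,z],1)),m
def find(n,p,r=.075):
    c=imaging.camera(n); W=cloud(c); hsv=cv2.cvtColor(c["pixels"],cv2.COLOR_BGR2HSV)
    d=np.hypot(W[...,0]-p[0],W[...,1]-p[1])
    m=(d<r)&(W[...,2]>.045)&(W[...,2]<.07)&(hsv[...,1]<60)
    t=W[m]; rc=cv2.minAreaRect((t[:,:2]*1000).astype(np.float32)); return m.sum(),[np.round(x,1) for x in rc]
E
python3 - <<'E'
from h import *
Q,m=graspR(-94.3); c=np.array([.5145,-.339,0])+m*.014+U*.030
print(c,Q.as_matrix().round(2))
for b in (.1,.0): print(b,togo(c-Q.apply([0,b,0]),Q))
P,q=placeR(2.9); print(P.as_matrix().round(2))
E
```

```text
[ 0.5134503  -0.35296059  0.03      ] [[ 1.    0.05  0.06]
 [-0.07  0.64  0.76]
 [ 0.   -0.77  0.64]]
0.1 (array([ 2.71, 15.59, 35.64]), array([ 34.9, -66.2,  24.1]), array([ 0.506 , -0.4517,  0.148 ]))
0.0 (array([-3.3 , 23.25, 37.93]), array([ 34.9, -66.2,  24.1]), array([ 0.5108, -0.3876,  0.0714]))
[[-0.05  0.77 -0.64]
 [ 1.    0.04 -0.03]
 [ 0.   -0.64 -0.77]]
```

arm_command(
  rows=[2.7, 13, 35.6, 34.9, -66.2, 24.1, 1, 2.7, 13, 35.6, 34.9, -66.2, 24.1, 1, 2.7, 13, 35.6, 34.9, -66.2, 24.1, 1, 2.7, 13, 35.6, 34.9, -66.2, 24.1, 1, 2.7, 13, 35.6, 34.9, -66.2, 24.1, 1, 2.7, 13, 35.6, 34.9, -66.2, 24.1, 1, 2.7, 13, 35.6, 34.9, -66.2, 24.1, 1, 2.7, 13, 35.6, 34.9, -66.2, 24.1, 1, 2.7, 13, 35.6, 34.9, -66.2, 24.1, 1, 2.7, 13, 35.6, 34.9, -66.2, 24.1, 1, 2.7, 13, 35.6, 34.9, -66.2, 24.1, 1, 2.7, 13, 35.6, 34.9, -66.2, 24.1, 1],
  force=60,
)

```text
time: 1.95
ee_pos: [0.5063, -0.4514, 0.1679]
tcp_rot: [-49.6, 0.2, -3.9]
wrist_force: [-0.6, 0.0, -1.3]
opening: 0.0855
```

```bash
python3 - <<'E'
from h import *
o=sensors.get_obs(); print(o["q"].round(1),o["time"],o["wrist_force"])
Q,m=graspR(-94.3); c=np.array([.5145,-.339,0])+m*.014+U*.030
for b in (.1,.04,.0): print(b,togo(c-Q.apply([0,b,0]),Q))
for n in ["scene","side"]: print(find(n,(.518,-.345)))
c=imaging.camera("wrist"); cv2.imwrite("pics/w1.png",c["pixels"])
E
```

```text
[-49.8  51.2  50.4 120.8  26.7  36.5] 1.95 [-0.60677169  0.03043746 -1.32847042]
0.1 (array([-0.02,  1.5 , -1.32]), array([-0.4,  0.1, -0.4]), array([ 0.506 , -0.4517,  0.148 ]))
0.04 (array([ 0.02,  7.5 , -1.36]), array([-0.4,  0.1, -0.4]), array([ 0.5089, -0.4132,  0.102 ]))
0.0 (array([ 0.05, 11.5 , -1.39]), array([-0.4,  0.1, -0.4]), array([ 0.5108, -0.3876,  0.0714]))
(np.int64(372), [array([ 514.5, -340. ]), array([61. , 49.8]), np.float64(85.6)])
(np.int64(188), [array([ 515.2, -334.3]), array([65.9, 49.2]), np.float64(87.3)])
```

View pics/w1.png

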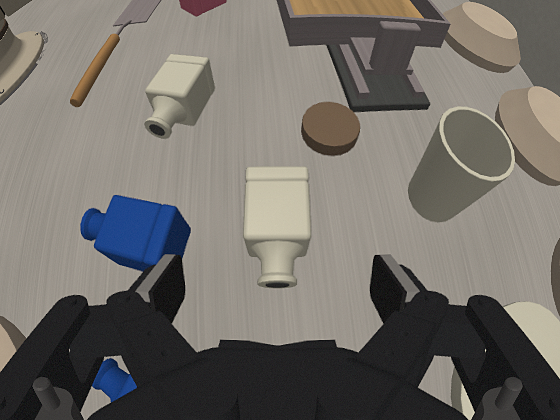

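arm_command(
  rows=[0, 3, -1.4, -0.4, 0, -0.4, 1, 0, 5, -1.4, -0.4, 0, -0.4, 1, 0, 7, -1.4, -0.4, 0, -0.4, 1, 0, 9, -1.4, -0.4, 0, -0.4, 1, 0, 10.5, -1.4, -0.4, 0, -0.4, 1, 0, 11.5, -1.4, -0.4, 0, -0.4, 1, 0, 11.5, -1.4, -0.4, 0, -0.4, 1, 0, 11.5, -1.4, -0.4, 0, -0.4, 1],
)

```text
time: 2.77
ee_pos: [0.5099, -0.3888, 0.0792]
tcp_rot: [-50.6, -0.4, -4.6]
wrist_force: [-0.3, -1.2, 0.3]
opening: 0.0857
```

```bash
python3 - <<'E'
from h import *
o=sensors.get_obs(); print(o["q"].round(1),o["time"],o["wrist_force"])
Q,m=graspR(-94.3); c=np.array([.5145,-.339,0])+m*.014+U*.030
print(togo(c,Q))
c=imaging.camera("wrist"); cv2.imwrite("pics/w2.png",c["pixels"])
E
```

```text
[-46.4  42.   26.7 103.2  28.5  40.7] 2.7667 [-0.25019234 -1.18313979  0.25485304]
(array([ 0.08,  0.69, -0.39]), array([ 0.6, -0. ,  0.5]), array([ 0.5108, -0.3876,  0.0714]))
```

View pics/w2.png

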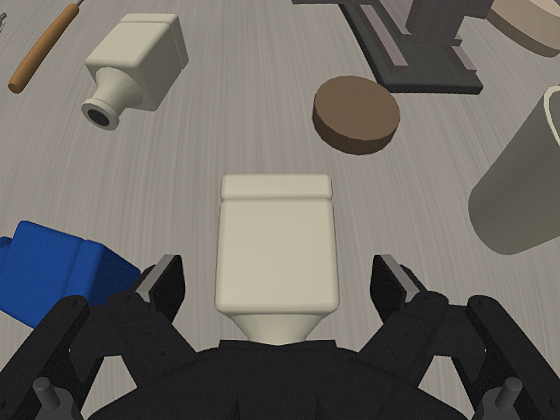

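arm_command(
  rows=[0, 0.6, -0.3, 0, 0, 0, 1, 0, 0.6, -0.3, 0, 0, 0, 1, 0, 0.6, -0.3, 0, 0, 0, 0, 0, 0.6, -0.3, 0, 0, 0, -0.5, 0, 0.6, -0.3, 0, 0, 0, -0.5, 0, 0.6, -0.3, 0, 0, 0, -0.5, 0, 0.6, -0.3, 0, 0, 0, -0.5, 0, 0.6, -0.3, 0, 0, 0, -0.5, 0, 0.6, -0.3, 0, 0, 0, -0.5, 0, 0.6, -0.3, 0, 0, 0, -0.5],
  force=70,
)

```text
time: 3.65
ee_pos: [0.5104, -0.3875, 0.0704]
tcp_rot: [-50.5, -0.3, -4.5]
wrist_force: [-0.4, -1.7, 2.5]
opening: 0.0493
```

```bash
python3 - <<'E'
from h import *
Q,m=graspR(-94.3); c=np.array([.5145,-.339,0])+m*.014+U*.030
print(togo(c,Q))
c=imaging.camera("wrist"); cv2.imwrite("pics/w3.png",c["pixels"])
E
```

```text
(array([ 0.04, -0.08,  0.05]), array([0.5, 0. , 0.4]), array([ 0.5108, -0.3876,  0.0714]))
```

View pics/w3.png

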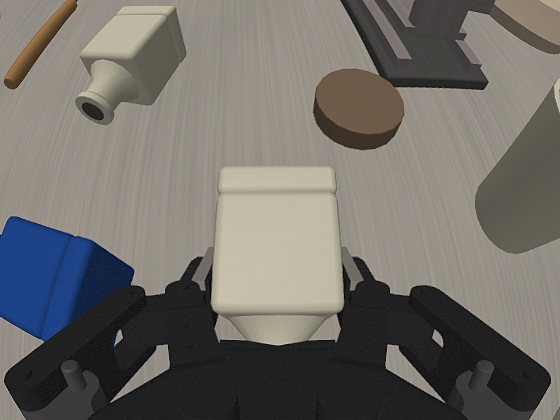

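arm_command(
  rows=[0, -2, 1.7, 0, 0, 0, -0.5, 0, -5, 4.2, 0, 0, 0, -0.5, 0, -8, 6.7, 0, 0, 0, -0.5, 0, -11, 9.2, 0, 0, 0, -0.5, 0, -14, 11.7, 0, 0, 0, -0.5, 0, -14, 11.7, 0, 0, 0, -0.5],
)

```text
time: 4.2
ee_pos: [0.5099, -0.3859, 0.2607]
tcp_rot: [-50.7, -0.7, -4.5]
wrist_force: [0.1, 0.5, -1.6]
opening: 0.0495
```

```bash
cat >> h.py <<'E'
DC=np.array([.6455,-.011,.04]); DY=2.9
def deck(x,y,z=0):
    r=np.radians(DY); return DC+np.array([np.cos(r)*x-np.sin(r)*y,np.sin(r)*x+np.cos(r)*y,z])
def place(x,y,h,hx=.045,off=.004,tau=40):
    "grasp-point goal for bottle axis at deck x,y, foot h above deck; hx grasp from foot; off: axis ahead of grasp"
    P,m=placeR(DY,tau); return deck(x,y,h+hx)-m*off,P
E
python3 - <<'E'
from h import *
o=sensors.get_obs(); print(o["q"].round(1),o["opening"],o["wrist_force"])
for h in (.12,):
  g,P=place(.04,-.05,h); print(togo(g,P), (tool()[1].inv()*P).magnitude()*57.3)
E
```

```text
[-46.3  40.4  44.5 122.2  28.6  40.7] 0.04953036626076181 [ 0.06916082  0.51435401 -1.55527086]
(array([10.65, 22.88, 24.46]), array([ -64.6, -105. ,   -9.3]), array([ 0.6427, -0.0612,  0.2397])) 123.60280439169023
```

arm_command(
  rows=[10.6, 22.9, 24.5, -64.6, -105, -9.3, -0.5, 10.6, 22.9, 24.5, -64.6, -105, -9.3, -0.5, 10.6, 22.9, 24.5, -64.6, -105, -9.3, -0.5, 10.6, 22.9, 24.5, -64.6, -105, -9.3, -0.5, 10.6, 22.9, 24.5, -64.6, -105, -9.3, -0.5, 10.6, 22.9, 24.5, -64.6, -105, -9.3, -0.5, 10.6, 22.9, 24.5, -64.6, -105, -9.3, -0.5, 10.6, 22.9, 24.5, -64.6, -105, -9.3, -0.5, 10.6, 22.9, 24.5, -64.6, -105, -9.3, -0.5, 10.6, 22.9, 24.5, -64.6, -105, -9.3, -0.5, 10.6, 22.9, 24.5, -64.6, -105, -9.3, -0.5, 10.6, 22.9, 24.5, -64.6, -105, -9.3, -0.5],
)

```text
time: 5.2
ee_pos: [0.6413, -0.0595, 0.2316]
tcp_rot: [-115.1, -17.6, 65.9]
wrist_force: [-0.3, -0.1, -2.3]
opening: 0.0493
```

```bash
python3 - <<'E'
from h import *
o=sensors.get_obs(); print(o["q"].round(1),o["opening"],o["wrist_force"])
for h in (.12,):
  g,P=place(.04,-.05,h); print(togo(g,P), (tool()[1].inv()*P).magnitude()*57.3)
E
```

```text
[ -8.1  -6.7 -14.7  52.7   8.4  22.1] 0.04934814790168754 [-0.25958066 -0.09828238 -2.28776473]
(array([ 0.15, -0.65, -0.52]), array([-20.1, -31.9,  -2.6]), array([ 0.6427, -0.0612,  0.2397])) 37.78301960327506
```

arm_command(
  rows=[0.1, -0.6, -0.5, -20.1, -31.9, -2.6, -0.5, 0.1, -0.6, -0.5, -20.1, -31.9, -2.6, -0.5, 0.1, -0.6, -0.5, -20.1, -31.9, -2.6, -0.5, 0.1, -0.6, -0.5, -20.1, -31.9, -2.6, -0.5, 0.1, -0.6, -0.5, -20.1, -31.9, -2.6, -0.5, 0.1, -0.6, -0.5, -20.1, -31.9, -2.6, -0.5, 0.1, -0.6, -0.5, -20.1, -31.9, -2.6, -0.5, 0.1, -0.6, -0.5, -20.1, -31.9, -2.6, -0.5],
)

```text
time: 5.87
ee_pos: [0.6424, -0.0627, 0.2389]
tcp_rot: [-139.8, -0.3, 92.5]
wrist_force: [0.0, -0.4, -2.1]
opening: 0.0494
```

```bash
python3 - <<'E'
from h import *
o=sensors.get_obs(); print(o["q"].round(1),o["opening"],o["wrist_force"])
for h in (.12,.02,.0):
  g,P=place(.04,-.05,h); print(togo(g,P), (tool()[1].inv()*P).magnitude()*57.3)
ims=[]
for n in ["scene","side"]:
    c=imaging.camera(n); u,v=map(int,px(c,(.65,-.05,.13))); im=c["pixels"]
    x0=max(u-110,0);y0=max(v-110,0); ims.append(cv2.resize(im[y0:y0+200,x0:x0+200],(400,400)))
cv2.imwrite("pics/p1.png",np.hstack(ims))
E
```

```text
[ -8.3 -19.  -32.6  27.1   8.4  -6.9] 0.049409842841131923 [ 0.03231491 -0.37781919 -2.07060282]
(array([ 0.15, -0.02, -0.09]), array([-0.2, -0.4, -0.1]), array([ 0.6427, -0.0612,  0.2397])) 0.4958795094509335
(array([0.1 , 6.43, 7.55]), array([-0.2, -0.4, -0.1]), array([ 0.6427, -0.0612,  0.1397])) 0.4958795094509335
(array([0.1 , 7.72, 9.08]), array([-0.2, -0.4, -0.1]), array([ 0.6427, -0.0612,  0.1197])) 0.4958795094509335
```

View pics/p1.png

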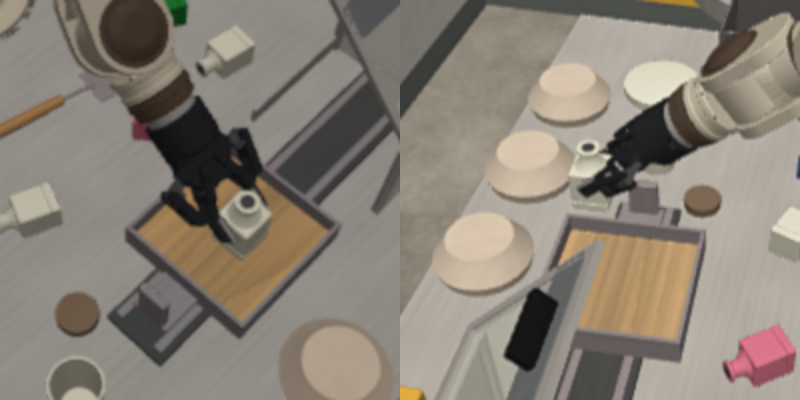

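arm_command(
  rows=[0.1, 1.9, 2.3, -0.2, -0.4, 0, -0.5, 0.1, 3.9, 4.6, -0.2, -0.4, 0, -0.5, 0.1, 5.4, 6.3, -0.2, -0.4, 0, -0.5, 0.1, 6.4, 7.5, -0.2, -0.4, 0, -0.5, 0.1, 6.4, 7.5, -0.2, -0.4, 0, -0.5, 0.1, 6.4, 7.5, -0.2, -0.4, 0, -0.5],
)

```text
time: 6.47
ee_pos: [0.6437, -0.0615, 0.1409]
tcp_rot: [-140.0, 0.1, 92.8]
wrist_force: [0.0, 0.7, -2.3]
opening: 0.0487
```

```bash
cat >> h.py <<'E'
def standing(p,zt,r=.06,n=("scene","side")):
    for k in n:
        c=imaging.camera(k); W=cloud(c); hsv=cv2.cvtColor(c["pixels"],cv2.COLOR_BGR2HSV)
        d=np.hypot(W[...,0]-p[0],W[...,1]-p[1])
        m=(d<r)&(W[...,2]>.045)&(W[...,2]<zt)&(hsv[...,1]<60)&(hsv[...,2]>95)
        q=W[m]
        if len(q)<20: print(k,"few",len(q)); continue
        top=np.percentile(q[:,2],98); t=q[q[:,2]>top-.006]; b=q[q[:,2]<top-.035]
        print(k,len(q),"top",top.round(4),"mouth",((t[:,:2].min(0)+t[:,:2].max(0))/2).round(4),np.ptp(t[:,:2],axis=0).round(3),"body",b.min(0).round(3),b.max(0).round(3))
E
python3 - <<'E'
from h import *
o=sensors.get_obs(); print(o["q"].round(1),o["opening"],o["wrist_force"])
for h in (.02,.0):
  g,P=place(.04,-.05,h); print(togo(g,P))
print(deck(.04,-.05)); standing(deck(.04,-.05),.17)
E
```

```text
[ -8.2 -14.5 -40.6  14.4   8.4  -7.2] 0.04873396258821782 [ 0.0275427   0.72576908 -2.33149076]
(array([ 0.04, -0.  ,  0.16]), array([ 0. ,  0. , -0.1]), array([ 0.6427, -0.0612,  0.1397]))
(array([0.04, 1.28, 1.69]), array([ 0. ,  0. , -0.1]), array([ 0.6427, -0.0612,  0.1197]))
[ 0.68797842 -0.05891225  0.04      ]
scene 429 top 0.1507 mouth [ 0.6898 -0.0613] [0.028 0.031] body [ 0.662 -0.115  0.061] [ 0.747 -0.026  0.116]
side 344 top 0.1543 mouth [ 0.6806 -0.0551] [0.052 0.03 ] body [ 0.665 -0.112  0.066] [ 0.747 -0.02   0.119]
```

arm_command(
  rows=[0, 0.4, 0.5, 0, 0, 0, -0.5, 0, 0.8, 1, 0, 0, 0, -0.5, 0, 1.1, 1.3, 0, 0, 0, -0.5, 0, 1.2, 1.45, 0, 0, 0, -0.5, 0, 1.3, 1.55, 0, 0, 0, -0.5, 0, 1.3, 1.55, 0, 0, 0, -0.5],
)

```text
time: 7.07
ee_pos: [0.6436, -0.0616, 0.1209]
tcp_rot: [-140.1, 0.1, 92.8]
wrist_force: [0.8, 0.2, -2.3]
opening: 0.0491
```

```bash
python3 - <<'E'
from h import *
o=sensors.get_obs(); print(o["opening"],o["wrist_force"])
for h in (.0,):
  g,P=place(.04,-.05,h); print(togo(g,P))
standing(deck(.04,-.05),.17)
E
```

```text
0.04909991420932696 [ 0.82774465  0.17124983 -2.27708022]
(array([0.05, 0.01, 0.15]), array([ 0.1,  0.1, -0.1]), array([ 0.6427, -0.0612,  0.1197]))
scene 431 top 0.1311 mouth [ 0.6894 -0.061 ] [0.03  0.029] body [ 0.661 -0.115  0.045] [ 0.747 -0.026  0.096]
side 308 top 0.1323 mouth [ 0.6811 -0.0551] [0.048 0.036] body [ 0.664 -0.06   0.046] [ 0.747 -0.02   0.097]
```

arm_command(
  rows=[0, 0.05, 0.06, 0, 0, 0, -0.5, 0, 0.1, 0.12, 0, 0, 0, -0.5, 0, 0.13, 0.16, 0, 0, 0, -0.5, 0, 0.13, 0.16, 0, 0, 0, -0.5],
)

```text
time: 7.5
ee_pos: [0.6442, -0.0617, 0.1203]
tcp_rot: [-140.2, 0.1, 92.8]
wrist_force: [-1.1, -0.1, 2.3]
opening: 0.0494
```

arm_command(
  rows=[0, 0, 0, 0, 0, 0, -0.1, 0, 0, 0, 0, 0, 0, 0.3, 0, 0, 0, 0, 0, 0, 0.55, 0, 0, 0, 0, 0, 0, 0.55, 0, 0, 0, 0, 0, 0, 0.55, 0, -1, 0, 0, 0, 0, 0.55, 0, -3, 0, 0, 0, 0, 0.55, 0, -6, 0, 0, 0, 0, 0.55, 0, -9, 0, 0, 0, 0, 0.55, 0, -12, 0, 0, 0, 0, 0.55, 0, -12, 0, 0, 0, 0, 1],
)

```text
time: 8.42
ee_pos: [0.5507, -0.0663, 0.2017]
tcp_rot: [-140.5, 0.2, 92.8]
wrist_force: [0.8, -0.7, 0.9]
opening: 0.0765
```

```bash
python3 - <<'E'
from h import *
o=sensors.get_obs(); print(o["q"].round(1),o["opening"],o["wrist_force"])
standing(deck(.04,-.05),.17)
for p in [(.413,.229),(.423,-.182)]:
    for n in ["scene","side"]: print(find(n,p))
ims=[]
for n in ["scene","side"]:
    c=imaging.camera(n); ims.append(cv2.resize(c["pixels"],(400,300)))
cv2.imwrite("pics/p2.png",np.hstack(ims))
E
```

```text
[-10.8 -33.2 -46.2  27.2  10.3  -8.9] 0.07652346552760099 [ 0.77745275 -0.71036095  0.86815943]
scene 410 top 0.1314 mouth [ 0.6895 -0.0619] [0.029 0.032] body [ 0.667 -0.115  0.046] [ 0.747 -0.038  0.096]
side 455 top 0.1311 mouth [ 0.6902 -0.0561] [0.03 0.03] body [ 0.653 -0.114  0.045] [ 0.747 -0.03   0.096]
(np.int64(201), [array([413.1, 226.2]), array([64.5, 51.1]), np.float64(84.1)])
(np.int64(500), [array([412.9, 231.8]), array([63.8, 49.9]), np.float64(83.0)])
(np.int64(306), [array([ 422.2, -185.5]), array([62.9, 50.4]), np.float64(69.9)])
(np.int64(245), [array([ 422.6, -179.9]), array([61.1, 50.6]), np.float64(68.8)])
```

View pics/p2.png

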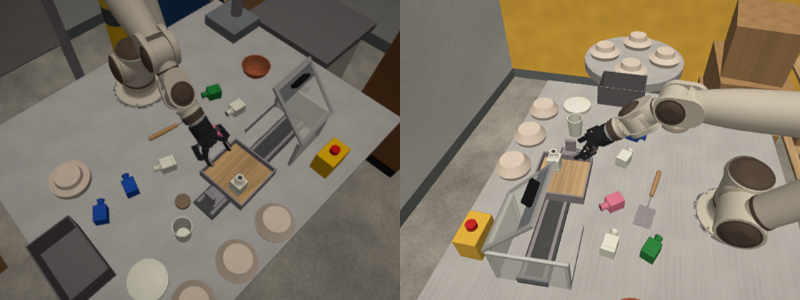

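```bash
python3 - <<'E'
from h import *
Q,m=graspR(-96.9); c=np.array([.413,.229,0])+m*.014+U*.030
for b in (.14,): print(c,togo(c-Q.apply([0,b,0]),Q), (tool()[1].inv()*Q).magnitude()*57.3)
E
```

```text
[0.41131808 0.2151014  0.03      ] (array([ 16.47, -10.29,  10.68]), array([ 64.5, 107.7,   9.3]), array([0.3963, 0.0913, 0.1786])) 125.84726355767523
```

arm_command(
  rows=[16.5, -10.3, 10.7, 64.5, 107.7, 9.3, 1, 16.5, -10.3, 10.7, 64.5, 107.7, 9.3, 1, 16.5, -10.3, 10.7, 64.5, 107.7, 9.3, 1, 16.5, -10.3, 10.7, 64.5, 107.7, 9.3, 1, 16.5, -10.3, 10.7, 64.5, 107.7, 9.3, 1, 16.5, -10.3, 10.7, 64.5, 107.7, 9.3, 1, 16.5, -10.3, 10.7, 64.5, 107.7, 9.3, 1, 16.5, -10.3, 10.7, 64.5, 107.7, 9.3, 1, 16.5, -10.3, 10.7, 64.5, 107.7, 9.3, 1, 16.5, -10.3, 10.7, 64.5, 107.7, 9.3, 1, 16.5, -10.3, 10.7, 64.5, 107.7, 9.3, 1, 16.5, -10.3, 10.7, 64.5, 107.7, 9.3, 1],
)

```text
time: 9.82
ee_pos: [0.3966, 0.0917, 0.1793]
tcp_rot: [-75.8, -18.5, 22.1]
wrist_force: [0.1, 0.1, -0.3]
opening: 0.0855
```

```bash
python3 - <<'E'
from h import *
o=sensors.get_obs(); print(o["q"].round(1),o["opening"],o["wrist_force"])
Q,m=graspR(-96.9); c=np.array([.413,.229,0])+m*.014+U*.030
for b in (.14,): print(c,togo(c-Q.apply([0,b,0]),Q), (tool()[1].inv()*Q).magnitude()*57.3)
E
```

```text
[  3.  -27.8 -33.6  71.3  19.4  70.8] 0.08546745249714291 [ 0.14244075  0.14776432 -0.34551524]
[0.41131808 0.2151014  0.03      ] (array([-0.06,  0.05, -0.04]), array([20.3, 34. ,  3. ]), array([0.3963, 0.0913, 0.1786])) 39.73256433231258
```

arm_command(
  rows=[0, 0, 0, 20.3, 34, 3, 1, 0, 0, 0, 20.3, 34, 3, 1, 0, 0, 0, 20.3, 34, 3, 1, 0, 0, 0, 20.3, 34, 3, 1, 0, 0, 0, 20.3, 34, 3, 1, 0, 0, 0, 20.3, 34, 3, 1, 0, 0, 0, 20.3, 34, 3, 1],
)

```text
time: 10.4
ee_pos: [0.3963, 0.091, 0.1782]
tcp_rot: [-50.1, 0.0, -6.9]
wrist_force: [-0.8, 0.0, 0.1]
opening: 0.0854
```

```bash
python3 - <<'E'
from h import *
o=sensors.get_obs(); print(o["q"].round(1),o["opening"],o["wrist_force"])
for n in ["scene","side"]: print(find(n,(.413,.229)))
Q,m=graspR(-96.9); c=np.array([.413,.229,0])+m*.014+U*.030
for b in (.14,0): print(c,togo(c-Q.apply([0,b,0]),Q), (tool()[1].inv()*Q).magnitude()*57.3)
c=imaging.camera("wrist"); cv2.imwrite("pics/w4.png",c["pixels"])
E
```

```text
[ -6.6 -18.4 -30.5  77.7  39.9  90.3] 0.08542665396261498 [-0.84438412  0.0481701   0.08960707]
(np.int64(209), [array([414.1, 226.2]), array([61.9, 53.8]), np.float64(78.3)])
(np.int64(506), [array([412.6, 231.8]), array([64.6, 49.6]), np.float64(82.5)])
[0.41131808 0.2151014  0.03      ] (array([ 0.  ,  0.03, -0.02]), array([0.3, 0.4, 0.1]), array([0.3963, 0.0913, 0.1786])) 0.4749824592380032
[0.41131808 0.2151014  0.03      ] (array([-0.02, 14.03,  0.05]), array([0.3, 0.4, 0.1]), array([0.4071, 0.1806, 0.0714])) 0.4749824592380032
```

View pics/w4.png

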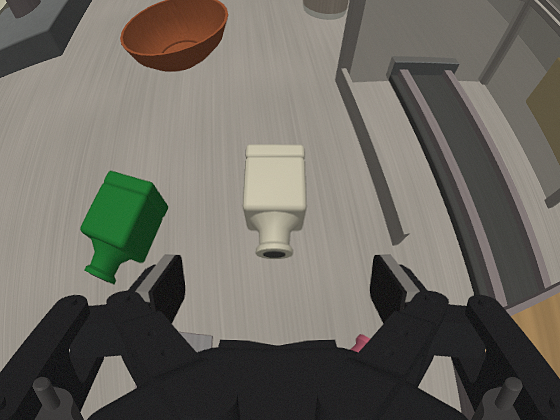

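arm_command(
  rows=[0, 3, 0, 0.3, 0.4, 0, 1, 0, 6, 0, 0.3, 0.4, 0, 1, 0, 9, 0, 0.3, 0.4, 0, 1, 0, 11.5, 0, 0.3, 0.4, 0, 1, 0, 13, 0, 0.3, 0.4, 0, 1, 0, 14, 0, 0.3, 0.4, 0, 1, 0, 14, 0, 0.3, 0.4, 0, 1, 0, 14, 0, 0.3, 0.4, 0, 0, 0, 14, 0, 0.3, 0.4, 0, -0.5, 0, 14, 0, 0.3, 0.4, 0, -0.5, 0, 14, 0, 0.3, 0.4, 0, -0.5, 0, 14, 0, 0.3, 0.4, 0, -0.5],
)

```text
time: 11.55
ee_pos: [0.4078, 0.1801, 0.0733]
tcp_rot: [-49.9, -0.1, -7.1]
wrist_force: [-1.4, -3.0, 6.0]
opening: 0.0494
```

arm_command(
  rows=[0, 0, 0, 0, 0, 0, -0.5, 0, 0, 0, 0, 0, 0, -0.5, 0, 0, 0, 0, 0, 0, -0.5, 0, 0, 0, 0, 0, 0, -0.5],
)

```text
time: 11.88
ee_pos: [0.4078, 0.1802, 0.0732]
tcp_rot: [-49.9, -0.1, -7.1]
wrist_force: [-1.6, -3.6, 6.1]
opening: 0.0496
```

```bash
python3 - <<'E'
from h import *
o=sensors.get_obs(); print(o["q"].round(1),o["opening"],o["wrist_force"])
Q,m=graspR(-96.9); c=np.array([.413,.229,0])+m*.014+U*.030
print(togo(c,Q))
c=imaging.camera("wrist"); cv2.imwrite("pics/w5.png",c["pixels"])
E
```

```text
[  6.5 -16.8 -41.6  53.9  38.8 107.5] 0.049619799660086755 [-1.58028041 -3.61748177  6.12420937]
(array([-0.07,  0.17, -0.09]), array([-0.1, -0. ,  0.2]), array([0.4071, 0.1806, 0.0714]))
```

View pics/w5.png

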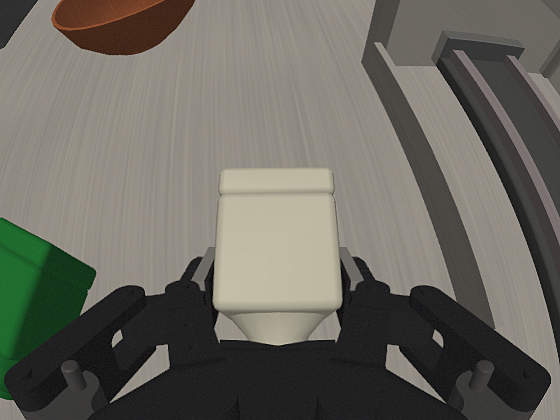

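arm_command(
  rows=[0, -2, 1.7, 0, 0, 0, -0.5, 0, -5, 4.2, 0, 0, 0, -0.5, 0, -8, 6.7, 0, 0, 0, -0.5, 0, -11, 9.2, 0, 0, 0, -0.5, 0, -14, 11.7, 0, 0, 0, -0.5, 0, -14, 11.7, 0, 0, 0, -0.5],
)

```text
time: 12.43
ee_pos: [0.4087, 0.1797, 0.2626]
tcp_rot: [-49.7, -0.6, -7.0]
wrist_force: [-0.4, 0.3, -1.4]
opening: 0.0493
```

```bash
python3 - <<'E'
from h import *
o=sensors.get_obs(); print(o["q"].round(1),o["opening"],o["wrist_force"])
for h in (.12,):
  g,P=place(.04,.05,h,off=.007); print(togo(g,P), (tool()[1].inv()*P).magnitude()*57.3)
E
```

```text
[  6.4 -21.9 -24.1  76.1  38.8 107.4] 0.04925667962758837 [-0.37034038  0.27777044 -1.39859823]
(array([ 24.13,  -5.32, -10.23]), array([ -64. , -107.8,   -8.7]), array([0.6346, 0.0385, 0.2397])) 125.6684069892468
```

arm_command(
  rows=[24.1, -5.3, -10.2, -64, -107.8, -8.7, -0.5, 24.1, -5.3, -10.2, -64, -107.8, -8.7, -0.5, 24.1, -5.3, -10.2, -64, -107.8, -8.7, -0.5, 24.1, -5.3, -10.2, -64, -107.8, -8.7, -0.5, 24.1, -5.3, -10.2, -64, -107.8, -8.7, -0.5, 24.1, -5.3, -10.2, -64, -107.8, -8.7, -0.5, 24.1, -5.3, -10.2, -64, -107.8, -8.7, -0.5, 24.1, -5.3, -10.2, -64, -107.8, -8.7, -0.5, 24.1, -5.3, -10.2, -64, -107.8, -8.7, -0.5, 24.1, -5.3, -10.2, -64, -107.8, -8.7, -0.5, 24.1, -5.3, -10.2, -64, -107.8, -8.7, -0.5, 24.1, -5.3, -10.2, -64, -107.8, -8.7, -0.5],
)

```text
time: 13.43
ee_pos: [0.6323, 0.0386, 0.2289]
tcp_rot: [-114.0, -18.2, 64.1]
wrist_force: [-0.8, 0.6, -1.9]
opening: 0.0491
```

```bash
python3 - <<'E'
from h import *
o=sensors.get_obs(); print(o["q"].round(1),o["opening"],o["wrist_force"])
for h in (.12,):
  g,P=place(.04,.05,h,off=.007); print(togo(g,P), (tool()[1].inv()*P).magnitude()*57.3)
E
```

```text
[  2.4  -8.4 -16.5  52.3   3.3  33.1] 0.04906889311178391 [-0.84195185  0.56982725 -1.93396606]
(array([ 0.43, -0.82, -0.6 ]), array([-20.7, -33.7,  -3. ]), array([0.6346, 0.0385, 0.2397])) 39.67577402982851
```

arm_command(
  rows=[0.4, -0.8, -0.6, -20.7, -33.7, -3, -0.5, 0.4, -0.8, -0.6, -20.7, -33.7, -3, -0.5, 0.4, -0.8, -0.6, -20.7, -33.7, -3, -0.5, 0.4, -0.8, -0.6, -20.7, -33.7, -3, -0.5, 0.4, -0.8, -0.6, -20.7, -33.7, -3, -0.5, 0.4, -0.8, -0.6, -20.7, -33.7, -3, -0.5, 0.4, -0.8, -0.6, -20.7, -33.7, -3, -0.5],
)

```text
time: 14.02
ee_pos: [0.6334, 0.0382, 0.2376]
tcp_rot: [-139.8, -0.1, 92.8]
wrist_force: [-0.1, -0.0, -3.2]
opening: 0.0493
```

```bash
python3 - <<'E'
from h import *
o=sensors.get_obs(); print(o["q"].round(1),o["opening"],o["wrist_force"])
for h in (.12,.02,.0):
  g,P=place(.04,.05,h,off=.007); print(togo(g,P), (tool()[1].inv()*P).magnitude()*57.3)
print(deck(.04,.05)); standing(deck(.04,.05),.28)
ims=[]
for n in ["scene","side"]:
    c=imaging.camera(n); u,v=map(int,px(c,(.65,.05,.13))); im=c["pixels"]
    x0=max(u-110,0);y0=max(v-110,0); ims.append(cv2.resize(im[y0:y0+200,x0:x0+200],(400,400)))
cv2.imwrite("pics/p3.png",np.hstack(ims))
E
```

```text
[  3.7 -21.1 -34.4  26.9  -0.6   0.7] 0.04932894201518369 [-0.06447279 -0.03656804 -3.24507718]
(array([ 0.03, -0.04, -0.24]), array([-0.2, -0.2, -0. ]), array([0.6346, 0.0385, 0.2397])) 0.2469457683302762
(array([0.01, 6.41, 7.4 ]), array([-0.2, -0.2, -0. ]), array([0.6346, 0.0385, 0.1397])) 0.2469457683302762
(array([0.  , 7.7 , 8.93]), array([-0.2, -0.2, -0. ]), array([0.6346, 0.0385, 0.1197])) 0.2469457683302762
[0.68291913 0.04095969 0.04      ]
scene 484 top 0.2456 mouth [0.6824 0.0395] [0.028 0.03 ] body [ 0.644 -0.001  0.062] [0.743 0.095 0.21 ]
side 511 top 0.2477 mouth [0.6646 0.0481] [0.066 0.044] body [0.652 0.034 0.046] [0.707 0.098 0.213]
```

View pics/p3.png

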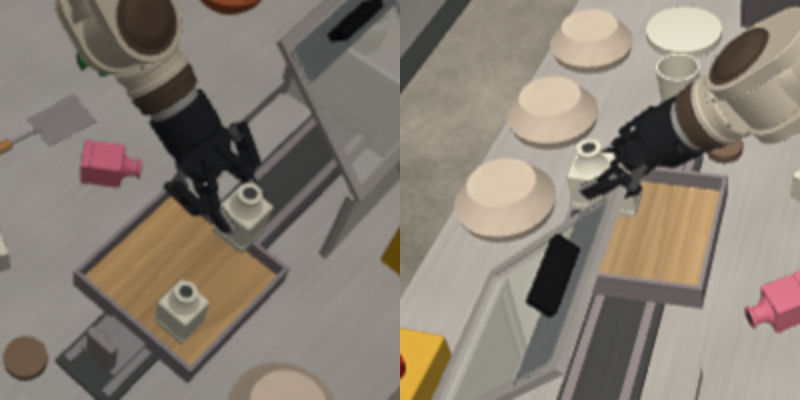

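arm_command(
  rows=[0, 1.9, 2.2, -0.2, -0.2, 0, -0.5, 0, 3.9, 4.5, -0.2, -0.2, 0, -0.5, 0, 5.4, 6.2, -0.2, -0.2, 0, -0.5, 0, 6.4, 7.4, -0.2, -0.2, 0, -0.5, 0, 6.9, 8, -0.2, -0.2, 0, -0.5, 0, 7.3, 8.4, -0.2, -0.2, 0, -0.5, 0, 7.5, 8.7, -0.2, -0.2, 0, -0.5, 0, 7.6, 8.8, -0.2, -0.2, 0, -0.5, 0, 7.6, 8.8, -0.2, -0.2, 0, -0.5, 0, 7.6, 8.8, -0.2, -0.2, 0, -0.5],
)

```text
time: 15.05
ee_pos: [0.6368, 0.0392, 0.1252]
tcp_rot: [-140.2, -0.1, 92.8]
wrist_force: [-0.4, 0.1, -2.3]
opening: 0.0494
```

```bash
python3 - <<'E'
from h import *
o=sensors.get_obs(); print(o["opening"],o["wrist_force"])
g,P=place(.04,.05,0,off=.007); print(togo(g,P))
standing(deck(.04,.05),.17)
E
```

```text
0.0493514654810952 [-0.43293261  0.05165575 -2.34989659]
(array([-0.05,  0.18,  0.57]), array([ 0.2, -0.1, -0. ]), array([0.6346, 0.0385, 0.1197]))
scene 399 top 0.1345 mouth [0.6856 0.0397] [0.029 0.031] body [0.659 0.011 0.048] [0.742 0.093 0.099]
side 119 top 0.1252 mouth [0.656  0.0252] [0.012 0.076] body [0.65  0.023 0.046] [0.681 0.098 0.087]
```

arm_command(
  rows=[0, 0.06, 0.08, 0, 0, 0, -0.5, 0, 0.12, 0.16, 0, 0, 0, -0.5, 0, 0.19, 0.23, 0, 0, 0, -0.5, 0, 0.22, 0.27, 0, 0, 0, -0.5, 0, 0.25, 0.31, 0, 0, 0, -0.5, 0, 0.25, 0.31, 0, 0, 0, -0.5],
)

```text
time: 15.65
ee_pos: [0.637, 0.0392, 0.1215]
tcp_rot: [-140.3, -0.1, 92.8]
wrist_force: [-3.1, -1.0, 5.4]
opening: 0.0493
```

Contact. Release and back off.

arm_command(
  rows=[0, 0, 0, 0, 0, 0, -0.1, 0, 0, 0, 0, 0, 0, 0.3, 0, 0, 0, 0, 0, 0, 0.55, 0, 0, 0, 0, 0, 0, 0.55, 0, 0, 0, 0, 0, 0, 0.55, 0, -1, 0, 0, 0, 0, 0.55, 0, -3, 0, 0, 0, 0, 0.55, 0, -6, 0, 0, 0, 0, 0.55, 0, -9, 0, 0, 0, 0, 0.55, 0, -12, 0, 0, 0, 0, 0.55, 0, -12, 0, 0, 0, 0, 1],
)

```text
time: 16.57
ee_pos: [0.5431, 0.0345, 0.2024]
tcp_rot: [-140.6, -0.1, 92.8]
wrist_force: [1.2, 0.1, 0.4]
opening: 0.0767
```

```bash
python3 - <<'E'
from h import *
o=sensors.get_obs(); print(o["q"].round(1),o["opening"],o["wrist_force"])
standing(deck(.04,.05),.17);standing(deck(.04,-.05),.17)
for p in [(.423,-.182)]:
    for n in ["scene","side"]: print(find(n,p))
Q,m=graspR(-110.7); c=np.array([.423,-.1825,0])+m*.014+U*.030
for b in (.14,): print(c,togo(c-Q.apply([0,b,0]),Q), (tool()[1].inv()*Q).magnitude()*57.3)
E
```

```text
[  4.  -35.9 -47.8  27.6  -0.8   0.8] 0.07665803715663433 [1.15686185 0.11526949 0.36206711]
scene 424 top 0.1302 mouth [0.6854 0.0391] [0.028 0.03 ] body [0.644 0.012 0.046] [0.742 0.094 0.095]
side 221 top 0.102 mouth [0.6638 0.0443] [0.007 0.046] body [0.65  0.022 0.045] [0.682 0.098 0.067]
scene 406 top 0.1308 mouth [ 0.689  -0.0623] [0.029 0.028] body [ 0.665 -0.116  0.047] [ 0.748 -0.036  0.095]
side 451 top 0.131 mouth [ 0.6902 -0.056 ] [0.029 0.031] body [ 0.654 -0.114  0.045] [ 0.747 -0.03   0.096]
(np.int64(310), [array([ 422.3, -185.1]), array([62.8, 51.5]), np.float64(68.8)])
(np.int64(45), [array([ 410.5, -158.2]), array([40.5, 21.8]), np.float64(40.5)])
[ 0.41805135 -0.19559622  0.03      ] (array([-33.8 , -13.31,  13.25]), array([ 56.4, 121.4,  10.7]), array([ 0.374 , -0.3122,  0.1786])) 134.32679788923096
```

arm_command(
  rows=[-33.8, -13.3, 13.3, 56.4, 121.4, 10.7, 1, -33.8, -13.3, 13.3, 56.4, 121.4, 10.7, 1, -33.8, -13.3, 13.3, 56.4, 121.4, 10.7, 1, -33.8, -13.3, 13.3, 56.4, 121.4, 10.7, 1, -33.8, -13.3, 13.3, 56.4, 121.4, 10.7, 1, -33.8, -13.3, 13.3, 56.4, 121.4, 10.7, 1, -33.8, -13.3, 13.3, 56.4, 121.4, 10.7, 1, -33.8, -13.3, 13.3, 56.4, 121.4, 10.7, 1, -33.8, -13.3, 13.3, 56.4, 121.4, 10.7, 1, -33.8, -13.3, 13.3, 56.4, 121.4, 10.7, 1, -33.8, -13.3, 13.3, 56.4, 121.4, 10.7, 1, -33.8, -13.3, 13.3, 56.4, 121.4, 10.7, 1],
)

```text
time: 17.87
ee_pos: [0.3732, -0.3139, 0.1776]
tcp_rot: [-79.0, -22.9, 17.0]
wrist_force: [0.5, 0.4, -0.1]
opening: 0.0856
```

```bash
python3 - <<'E'
from h import *
o=sensors.get_obs(); print(o["q"].round(1),o["opening"],o["wrist_force"])
Q,m=graspR(-110.7); c=np.array([.423,-.1825,0])+m*.014+U*.030
for b in (.14,): print(c,togo(c-Q.apply([0,b,0]),Q), (tool()[1].inv()*Q).magnitude()*57.3)
E
```

```text
[-50.7  -3.4 -14.6  80.8  25.2  19.6] 0.08558880551230028 [ 0.53776521  0.40579114 -0.07135659]
[ 0.41805135 -0.19559622  0.03      ] (array([ 0.15, -0.03,  0.14]), array([20.1, 43.2,  3.9]), array([ 0.374 , -0.3122,  0.1786])) 47.85559940302626
```

arm_command(
  rows=[0.1, 0, 0.1, 20.1, 43.2, 3.9, 1, 0.1, 0, 0.1, 20.1, 43.2, 3.9, 1, 0.1, 0, 0.1, 20.1, 43.2, 3.9, 1, 0.1, 0, 0.1, 20.1, 43.2, 3.9, 1, 0.1, 0, 0.1, 20.1, 43.2, 3.9, 1, 0.1, 0, 0.1, 20.1, 43.2, 3.9, 1, 0.1, 0, 0.1, 20.1, 43.2, 3.9, 1, 0.1, 0, 0.1, 20.1, 43.2, 3.9, 1, 0.1, 0, 0.1, 20.1, 43.2, 3.9, 1],
)

```text
time: 18.62
ee_pos: [0.3743, -0.3115, 0.1781]
tcp_rot: [-50.2, -0.4, -20.2]
wrist_force: [-0.3, -0.3, -0.4]
opening: 0.0853
```

```bash
python3 - <<'E'
from h import *
o=sensors.get_obs(); print(o["q"].round(1),o["opening"],o["wrist_force"])
Q,m=graspR(-110.7); c=np.array([.423,-.1825,0])+m*.014+U*.030
for n in ["scene","side"]: print(find(n,(.423,-.1825)))
for b in (.14,0): print(c,togo(c-Q.apply([0,b,0]),Q), (tool()[1].inv()*Q).magnitude()*57.3)
c=imaging.camera("wrist"); cv2.imwrite("pics/w6.png",c["pixels"])
E
```

```text
[-53.4  13.1  -1.6  99.6  32.6  49.5] 0.08526484678050576 [-0.26441548 -0.27725914 -0.39940501]
(np.int64(309), [array([ 422.3, -184.4]), array([62. , 51.4]), np.float64(70.8)])
(np.int64(241), [array([ 422.2, -179. ]), array([63.5, 50.1]), np.float64(67.7)])
[ 0.41805135 -0.19559622  0.03      ] (array([ 0.01, -0.02, -0.13]), array([0.3, 0.7, 0. ]), array([ 0.374 , -0.3122,  0.1786])) 0.7548583664048377
[ 0.41805135 -0.19559622  0.03      ] (array([ 0.  , 13.98, -0.07]), array([0.3, 0.7, 0. ]), array([ 0.4058, -0.2281,  0.0714])) 0.7548583664048377
```

View pics/w6.png

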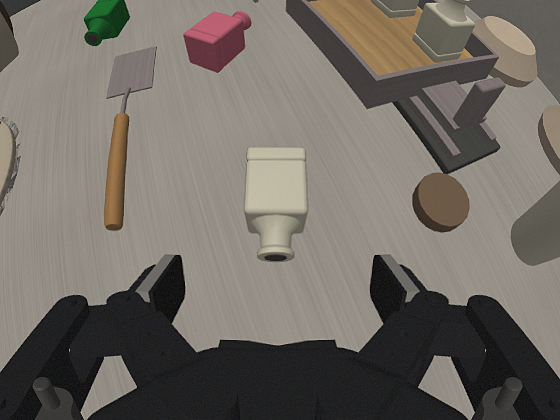

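arm_command(
  rows=[0, 3, 0, 0.3, 0.7, 0, 1, 0, 6, 0, 0.3, 0.7, 0, 1, 0, 9, 0, 0.3, 0.7, 0, 1, 0, 11.5, 0, 0.3, 0.7, 0, 1, 0, 13, 0, 0.3, 0.7, 0, 1, 0, 13.9, 0, 0.3, 0.7, 0, 1, 0, 13.9, 0, 0.3, 0.7, 0, 1, 0, 13.9, 0, 0.3, 0.7, 0, 0, 0, 13.9, 0, 0.3, 0.7, 0, -0.5, 0, 13.9, 0, 0.3, 0.7, 0, -0.5, 0, 13.9, 0, 0.3, 0.7, 0, -0.5, 0, 13.9, 0, 0.3, 0.7, 0, -0.5],
)

```text
time: 19.77
ee_pos: [0.406, -0.2289, 0.0743]
tcp_rot: [-50.0, -0.1, -20.9]
wrist_force: [-1.2, -1.8, 6.5]
opening: 0.0491
```

arm_command(
  rows=[0, 0, 0, 0, 0, 0, -0.5, 0, 0, 0, 0, 0, 0, -0.5, 0, 0, 0, 0, 0, 0, -0.5, 0, 0, 0, 0, 0, 0, -0.5],
)

```text
time: 20.1
ee_pos: [0.406, -0.2289, 0.0743]
tcp_rot: [-50.0, -0.1, -20.9]
wrist_force: [-2.0, -2.1, 5.3]
opening: 0.0492
```

```bash
python3 - <<'E'
from h import *
Q,m=graspR(-110.7); c=np.array([.423,-.1825,0])+m*.014+U*.030
print(togo(c,Q))
c=imaging.camera("wrist"); cv2.imwrite("pics/w7.png",c["pixels"])
E
```

```text
(array([-0.05,  0.27, -0.14]), array([-0. , -0.1,  0.2]), array([ 0.4058, -0.2281,  0.0714]))
```

View pics/w7.png

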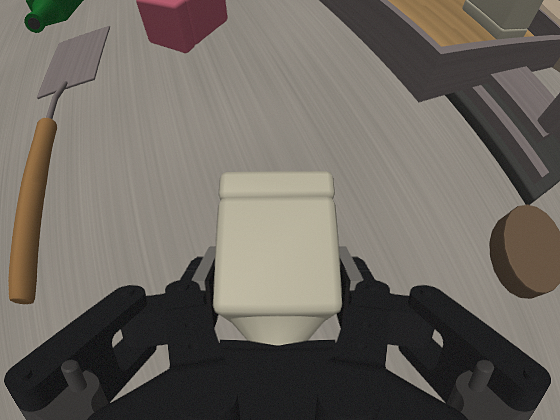

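arm_command(
  rows=[0, -2, 1.7, 0, 0, 0, -0.5, 0, -5, 4.2, 0, 0, 0, -0.5, 0, -8, 6.7, 0, 0, 0, -0.5, 0, -11, 9.2, 0, 0, 0, -0.5, 0, -14, 11.7, 0, 0, 0, -0.5, 0, -14, 11.7, 0, 0, 0, -0.5],
)

```text
time: 20.65
ee_pos: [0.4064, -0.2297, 0.2631]
tcp_rot: [-50.1, -0.5, -20.9]
wrist_force: [1.0, -0.3, -1.1]
opening: 0.0497
```

```bash
python3 - <<'E'
from h import *
o=sensors.get_obs(); print(o["q"].round(1),o["opening"],o["wrist_force"])
for h in (.12,):
  g,P=place(-.045,0,h,off=.007); print(g,togo(g,P), (tool()[1].inv()*P).magnitude()*57.3)
E
```

```text
[-45.    4.1  -1.7 102.7  36.   59.6] 0.04970058651775358 [ 1.03374999 -0.33893485 -1.14514264]
[ 0.59356659 -0.01363083  0.205     ] (array([ 5.99, 17.99, 17.79]), array([ -55.8, -121.6,  -10.4]), array([ 0.5523, -0.0157,  0.2397])) 134.19504211104785
```

arm_command(
  rows=[6, 18, 17.8, -55.8, -121.6, -10.4, -0.5, 6, 18, 17.8, -55.8, -121.6, -10.4, -0.5, 6, 18, 17.8, -55.8, -121.6, -10.4, -0.5, 6, 18, 17.8, -55.8, -121.6, -10.4, -0.5, 6, 18, 17.8, -55.8, -121.6, -10.4, -0.5, 6, 18, 17.8, -55.8, -121.6, -10.4, -0.5, 6, 18, 17.8, -55.8, -121.6, -10.4, -0.5, 6, 18, 17.8, -55.8, -121.6, -10.4, -0.5, 6, 18, 17.8, -55.8, -121.6, -10.4, -0.5, 6, 18, 17.8, -55.8, -121.6, -10.4, -0.5, 6, 18, 17.8, -55.8, -121.6, -10.4, -0.5, 6, 18, 17.8, -55.8, -121.6, -10.4, -0.5],
)

```text
time: 21.65
ee_pos: [0.5511, -0.0144, 0.232]
tcp_rot: [-110.4, -23.0, 54.9]
wrist_force: [0.1, -0.1, -2.8]
opening: 0.0492
```

```bash
python3 - <<'E'
from h import *
o=sensors.get_obs(); print(o["q"].round(1),o["opening"],o["wrist_force"])
for h in (.12,):
  g,P=place(-.045,0,h,off=.007); print(g,togo(g,P), (tool()[1].inv()*P).magnitude()*57.3)
E
```

```text
[ -4.5 -20.  -25.5  55.1   7.9  36.9] 0.04920974920751562 [ 0.0712398  -0.09987863 -2.84224333]
[ 0.59356659 -0.01363083  0.205     ] (array([ 0.26, -0.62, -0.41]), array([-20.5, -43.6,  -3.6]), array([ 0.5523, -0.0157,  0.2397])) 48.31231400984405
```

arm_command(
  rows=[0.3, -0.6, -0.4, -20.5, -43.6, -3.6, -0.5, 0.3, -0.6, -0.4, -20.5, -43.6, -3.6, -0.5, 0.3, -0.6, -0.4, -20.5, -43.6, -3.6, -0.5, 0.3, -0.6, -0.4, -20.5, -43.6, -3.6, -0.5, 0.3, -0.6, -0.4, -20.5, -43.6, -3.6, -0.5, 0.3, -0.6, -0.4, -20.5, -43.6, -3.6, -0.5, 0.3, -0.6, -0.4, -20.5, -43.6, -3.6, -0.5, 0.3, -0.6, -0.4, -20.5, -43.6, -3.6, -0.5, 0.3, -0.6, -0.4, -20.5, -43.6, -3.6, -0.5],
)

```text
time: 22.4
ee_pos: [0.5521, -0.0155, 0.2392]
tcp_rot: [-139.8, -0.4, 92.6]
wrist_force: [-0.2, -0.4, -2.9]
opening: 0.0489
```

```bash
python3 - <<'E'
from h import *
o=sensors.get_obs(); print(o["q"].round(1),o["opening"],o["wrist_force"])
for h in (.12,.02,.0):
  g,P=place(-.045,0,h,off=.007); print(togo(g,P), (tool()[1].inv()*P).magnitude()*57.3)
print(deck(-.045,0)); standing(deck(-.045,0),.28)
E
```

```text
[ -3.5 -34.5 -42.5  32.4   4.9  -3.6] 0.04890575691361162 [-0.24513324 -0.3689141  -2.85903171]
(array([-0.02, -0.02, -0.05]), array([-0.2, -0.5, -0. ]), array([ 0.5523, -0.0157,  0.2397])) 0.533030416816859
(array([-0.08,  6.44,  7.59]), array([-0.2, -0.5, -0. ]), array([ 0.5523, -0.0157,  0.1397])) 0.533030416816859
(array([-0.1 ,  7.73,  9.12]), array([-0.2, -0.5, -0. ]), array([ 0.5523, -0.0157,  0.1197])) 0.533030416816859
[ 0.60055763 -0.01327668  0.04      ]
scene 464 top 0.2484 mouth [ 0.6018 -0.015 ] [0.029 0.03 ] body [ 0.541 -0.054  0.062] [0.628 0.023 0.213]
side 571 top 0.2505 mouth [ 0.585  -0.0086] [0.065 0.036] body [ 0.541 -0.042  0.065] [0.627 0.028 0.215]
```

arm_command(
  rows=[-0.1, 1.9, 2.2, -0.2, -0.5, 0, -0.5, -0.1, 3.9, 4.6, -0.2, -0.5, 0, -0.5, -0.1, 5.4, 6.3, -0.2, -0.5, 0, -0.5, -0.1, 6.4, 7.5, -0.2, -0.5, 0, -0.5, -0.1, 6.9, 8.2, -0.2, -0.5, 0, -0.5, -0.1, 7.2, 8.6, -0.2, -0.5, 0, -0.5, -0.1, 7.4, 8.9, -0.2, -0.5, 0, -0.5, -0.1, 7.4, 8.9, -0.2, -0.5, 0, -0.5, -0.1, 7.4, 8.9, -0.2, -0.5, 0, -0.5],
)

```text
time: 23.25
ee_pos: [0.5526, -0.0157, 0.1257]
tcp_rot: [-140.2, 0.1, 93.0]
wrist_force: [0.2, -0.2, -2.2]
opening: 0.0494
```

```bash
python3 - <<'E'
from h import *
o=sensors.get_obs(); print(o["opening"],o["wrist_force"])
g,P=place(-.045,0,0,off=.007); print(togo(g,P))
standing(deck(-.045,0),.17)
E
```

```text
0.04936117255181591 [ 0.22335693 -0.23299655 -2.15911751]
(array([0.  , 0.36, 0.48]), array([0.2, 0.2, 0. ]), array([ 0.5523, -0.0157,  0.1197]))
scene 373 top 0.1357 mouth [ 0.5873 -0.0151] [0.059 0.031] body [ 0.574 -0.043  0.05 ] [0.629 0.023 0.101]
side 452 top 0.1378 mouth [ 0.6031 -0.0094] [0.028 0.028] body [ 0.546 -0.035  0.047] [0.627 0.027 0.103]
```

arm_command(
  rows=[0, 0.1, 0.12, 0, 0, 0, -0.5, 0, 0.2, 0.24, 0, 0, 0, -0.5, 0, 0.26, 0.31, 0, 0, 0, -0.5, 0, 0.32, 0.38, 0, 0, 0, -0.5, 0, 0.35, 0.42, 0, 0, 0, -0.5, 0, 0.35, 0.42, 0, 0, 0, -0.5],
)

```text
time: 23.85
ee_pos: [0.5526, -0.0157, 0.1202]
tcp_rot: [-140.3, 0.1, 93.0]
wrist_force: [-2.5, 0.1, 4.4]
opening: 0.0492
```

arm_command(
  rows=[0, 0, 0, 0, 0, 0, -0.1, 0, 0, 0, 0, 0, 0, 0.3, 0, 0, 0, 0, 0, 0, 0.55, 0, 0, 0, 0, 0, 0, 0.55, 0, 0, 0, 0, 0, 0, 0.55, 0, -1, 0, 0, 0, 0, 0.55, 0, -3, 0, 0, 0, 0, 0.55, 0, -6, 0, 0, 0, 0, 0.55, 0, -9, 0, 0, 0, 0, 0.55, 0, -12, 0, 0, 0, 0, 0.55, 0, -12, 0, 0, 0, 0, 1],
)

```text
time: 24.77
ee_pos: [0.4745, -0.0226, 0.1984]
tcp_rot: [-139.6, 0.1, 93.1]
wrist_force: [0.3, -0.3, 1.7]
opening: 0.0765
```

```bash
python3 - <<'E'
from h import *
o=sensors.get_obs(); print(o["q"].round(1),o["opening"],o["wrist_force"])
for p in [(-.045,0),(.04,.05),(.04,-.05)]: standing(deck(*p),.17,r=.045)
ims=[]
for n in ["scene","side"]:
    c=imaging.camera(n); ims.append(cv2.resize(c["pixels"],(400,300)))
cv2.imwrite("pics/p4.png",np.hstack(ims))
W=cloud(c); print("lid grip side",W[264,176])
c=imaging.camera("wrist"); cv2.imwrite("pics/w8.png",c["pixels"])
E
```

```text
[ -5.7 -48.5 -53.4  35.9   6.7  -5.8] 0.07646600155766764 [ 0.29459439 -0.29448967  1.74690535]
scene 358 top 0.1307 mouth [ 0.6022 -0.0161] [0.029 0.027] body [ 0.58  -0.042  0.047] [0.629 0.007 0.096]
side 540 top 0.1313 mouth [ 0.6031 -0.0111] [0.029 0.031] body [ 0.577 -0.031  0.045] [0.626 0.017 0.096]
scene 365 top 0.1309 mouth [0.6858 0.0394] [0.029 0.03 ] body [0.663 0.013 0.046] [0.711 0.06  0.096]
side 165 top 0.1028 mouth [0.6637 0.0435] [0.007 0.043] body [0.66  0.022 0.045] [0.681 0.069 0.068]
scene 370 top 0.1313 mouth [ 0.6895 -0.0622] [0.029 0.029] body [ 0.667 -0.089  0.046] [ 0.714 -0.039  0.096]
side 410 top 0.1314 mouth [ 0.6903 -0.0557] [0.029 0.03 ] body [ 0.663 -0.081  0.045] [ 0.714 -0.029  0.096]
lid grip side [0.63836214 0.2855068  0.33430941]
```

View pics/p4.png

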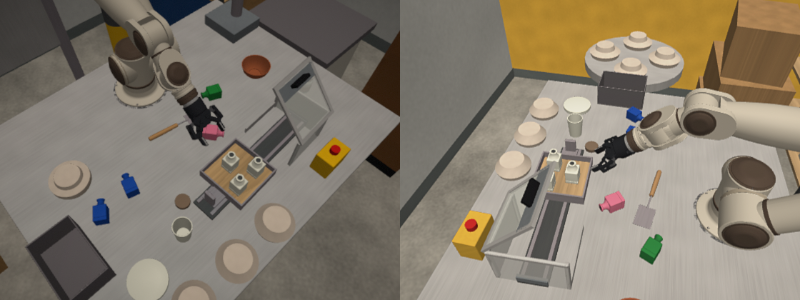

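View pics/w8.png

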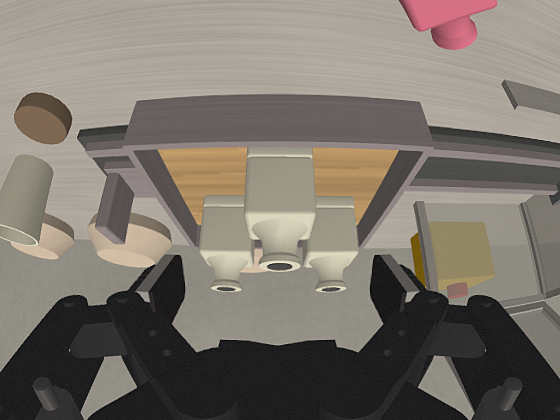

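```bash
cat >> h.py <<'E'
def pushR():
    r=np.radians(DY); x=-np.array([np.cos(r),np.sin(r),0]); y=-U; return R.from_matrix(np.stack([x,y,np.cross(x,y)],1))
E
python3 - <<'E'
from h import *
P=pushR()
p=deck(0,-.205); p[2]=.30
print(togo(p,P,False),(tool()[1].inv()*P).magnitude()*57.3)
print(tool()[1].inv().apply([0,0,.1])*100)
E
```

```text
(array([-20.34,   6.2 , -19.02]), array([ 38.7, -83.6, -38.6]), array([ 0.6559, -0.2157,  0.3   ])) 99.88883732633278
[-0.00812444 -6.49179247 -7.60635028]
```

arm_command(
  rows=[0, -3, -4, 5, -10, -5, 0, 0, -5, -7, 10, -20, -10, 0, -1, -5, -9, 15, -30, -15, -1, -8, -2, -13, 38.7, -83.6, -38.6, -1, -20.3, 6.2, -19, 38.7, -83.6, -38.6, -1, -20.3, 6.2, -19, 38.7, -83.6, -38.6, -1, -20.3, 6.2, -19, 38.7, -83.6, -38.6, -1, -20.3, 6.2, -19, 38.7, -83.6, -38.6, -1, -20.3, 6.2, -19, 38.7, -83.6, -38.6, -1, -20.3, 6.2, -19, 38.7, -83.6, -38.6, -1, -20.3, 6.2, -19, 38.7, -83.6, -38.6, -1, -20.3, 6.2, -19, 38.7, -83.6, -38.6, -1],
)

```text
time: 26.22
ee_pos: [0.6566, -0.2171, 0.2982]
tcp_rot: [-97.9, 5.7, 167.1]
wrist_force: [-0.7, 0.7, -0.6]
opening: 0.0003
```

```bash
python3 - <<'E'
from h import *
o=sensors.get_obs(); print(o["q"].round(1),o["opening"],o["wrist_force"])
P=pushR()
p=deck(0,-.205); p[2]=.30
print(togo(p,P,False),(tool()[1].inv()*P).magnitude()*57.3)
E
```

```text
[-20.9  21.3  28.4  92.6   8.6 -98.1] 0.0002653704748159959 [-0.70844039  0.70165589 -0.57000423]
(array([ 0.08, -0.17, -0.14]), array([  7.1, -15.4,  -6.7]), array([ 0.6559, -0.2157,  0.3   ])) 18.221291710785714
```

arm_command(
  rows=[0, 0, 0, 7.1, -15.4, -6.7, -1, 0, 0, 0, 7.1, -15.4, -6.7, -1, 0, 0, 0, 7.1, -15.4, -6.7, -1, 0, 0, 0, 7.1, -15.4, -6.7, -1, 0, 0, 0, 7.1, -15.4, -6.7, -1],
)

```text
time: 26.63
ee_pos: [0.6563, -0.2151, 0.2997]
tcp_rot: [-90.1, 0.3, -177.4]
wrist_force: [0.4, -0.6, 0.0]
opening: -0.0002
```

```bash
python3 - <<'E'
from h import *
o=sensors.get_obs(); print(o["q"].round(1),o["opening"],o["wrist_force"])
P=pushR()
p=deck(0,-.205); p[2]=.138
print(togo(p,P,False),(tool()[1].inv()*P).magnitude()*57.3)
c=imaging.camera("wrist"); cv2.imwrite("pics/w9.png",c["pixels"])
E
```

```text
[ -18.2   25.7   34.9   98.9    0.2 -110.8] -0.0001569162304459942 [ 0.41710274 -0.56679262  0.04699372]
(array([ 0.14, 16.16,  0.08]), array([ 0.1, -0.3, -0.3]), array([ 0.6559, -0.2157,  0.138 ])) 0.44208513874946553
```

View pics/w9.png

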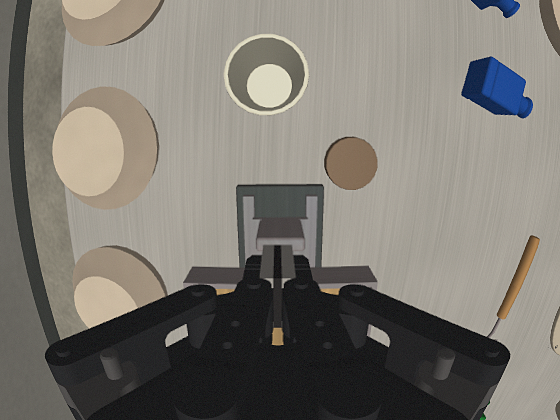

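arm_command(
  rows=[0.1, 3, 0, 0, -0.3, -0.3, -1, 0.1, 6, 0, 0, -0.3, -0.3, -1, 0.1, 8.5, 0, 0, -0.3, -0.3, -1, 0.1, 9.5, 0, 0, -0.3, -0.3, -1, 0.1, 9.5, 0, 0, -0.3, -0.3, -1],
)

```text
time: 27.1
ee_pos: [0.654, -0.2156, 0.2029]
tcp_rot: [-90.1, -0.2, -177.1]
wrist_force: [-0.6, -0.4, 0.7]
opening: 0.0002
```

```bash
python3 - <<'E'
from h import *
c=imaging.camera("wrist"); cv2.imwrite("pics/w10.png",c["pixels"])
c=imaging.camera("scene"); u,v=map(int,px(c,(.65,-.2,.1))); cv2.imwrite("pics/s10.png",cv2.resize(c["pixels"][v-90:v+90,u-110:u+110],None,fx=3,fy=3))
P=pushR()
p=deck(0,-.205); p[2]=.138
print(togo(p,P,False))
E
```

```text
(array([-0.06,  6.9 , -0.  ]), array([-0. ,  0. , -0.1]), array([ 0.6559, -0.2157,  0.138 ]))
```

View pics/w10.png

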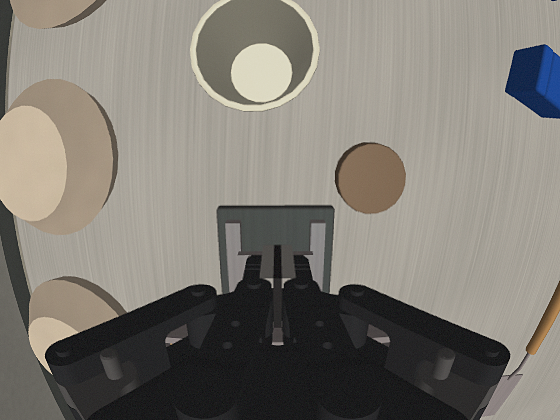

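View pics/s10.png

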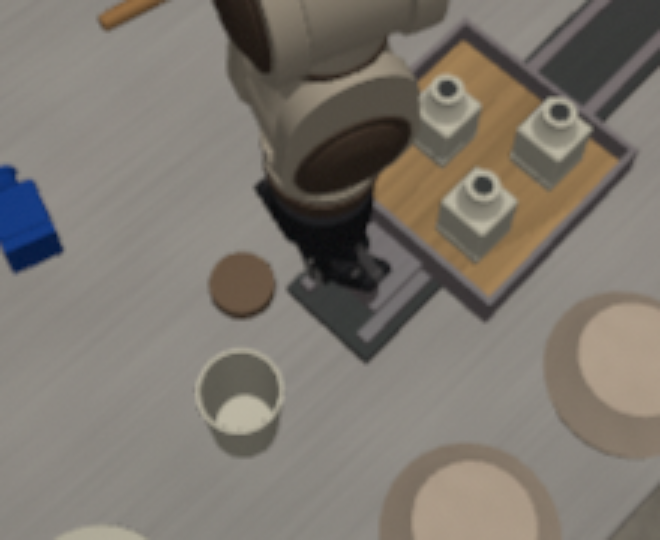

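arm_command(
  rows=[0, 2, 0, 0, 0, 0, -1, 0, 4, 0, 0, 0, 0, -1, 0, 5.5, 0, 0, 0, 0, -1, 0, 6.4, 0, 0, 0, 0, -1, 0, 6.4, 0, 0, 0, 0, -1],
)

```text
time: 27.62
ee_pos: [0.6551, -0.2155, 0.1412]
tcp_rot: [-90.0, -0.0, -177.0]
wrist_force: [0.4, -0.5, -0.7]
opening: 0.0003
```

```bash
python3 - <<'E'
from h import *
o=sensors.get_obs(); print(o["wrist_force"])
P=pushR(); p=deck(0,-.205); p[2]=.138
print(togo(p,P,False))
E
```

```text
[ 0.42277138 -0.49385049 -0.71344982]
(array([-0.07,  0.32,  0.02]), array([0. , 0.1, 0. ]), array([ 0.6559, -0.2157,  0.138 ]))
```

arm_command(
  rows=[0, 0.2, -0.5, 0, 0, 0, -1, 0, 0.2, -1, 0, 0, 0, -1, 0, 0.2, -1.4, 0, 0, 0, -1, 0, 0.2, -1.7, 0, 0, 0, -1, 0, 0.2, -2, 0, 0, 0, -1, 0, 0.2, -2.2, 0, 0, 0, -1, 0, 0.2, -2.4, 0, 0, 0, -1, 0, 0.2, -2.6, 0, 0, 0, -1, 0, 0.2, -2.8, 0, 0, 0, -1, 0, 0.2, -3, 0, 0, 0, -1, 0, 0.2, -3.2, 0, 0, 0, -1, 0, 0.2, -3.4, 0, 0, 0, -1],
)

```text
time: 28.62
ee_pos: [0.6535, -0.1816, 0.1396]
tcp_rot: [-90.0, 0.0, -177.0]
wrist_force: [0.5, -2.6, 1.5]
opening: -0.0002
```

arm_command(
  rows=[0, 0, -0.3, 0, 0, 0, -1, 0, 0, -0.6, 0, 0, 0, -1, 0, 0, -1, 0, 0, 0, -1, 0, 0, -1.4, 0, 0, 0, -1, 0, 0, -1.8, 0, 0, 0, -1, 0, 0, -2.2, 0, 0, 0, -1, 0, 0, -2.6, 0, 0, 0, -1, 0, 0, -3, 0, 0, 0, -1, 0, 0, -3.4, 0, 0, 0, -1, 0, 0, -3.8, 0, 0, 0, -1, 0, 0, -4.2, 0, 0, 0, -1, 0, 0, -4.5, 0, 0, 0, -1],
)

```text
time: 29.62
ee_pos: [0.6511, -0.1361, 0.1395]
tcp_rot: [-90.0, 0.0, -177.0]
wrist_force: [1.3, -2.2, -0.0]
opening: -0.0004
```

```bash
python3 - <<'E'
from h import *
o=sensors.get_obs(); print(o["wrist_force"],o["q"].round(1))
c=imaging.camera("scene"); cv2.imwrite("pics/s11.png",c["pixels"][50:370,150:520])
E
```

```text
[ 1.30675552 -2.18976575 -0.04689569] [ -11.8   20.7   10.4   79.7    0.  -104.8]
```

View pics/s11.png

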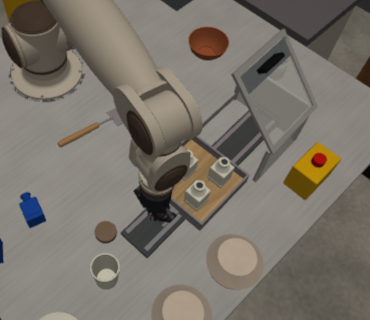

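arm_command(
  rows=[0, 0, -0.4, 0, 0, 0, -1, 0, 0, -0.9, 0, 0, 0, -1, 0, 0, -1.5, 0, 0, 0, -1, 0, 0, -2.1, 0, 0, 0, -1, 0, 0, -2.7, 0, 0, 0, -1, 0, 0, -3.3, 0, 0, 0, -1, 0, 0, -3.9, 0, 0, 0, -1, 0, 0, -4.5, 0, 0, 0, -1, 0, 0, -5.1, 0, 0, 0, -1, 0, 0, -5.7, 0, 0, 0, -1, 0, 0, -6.2, 0, 0, 0, -1, 0, 0, -6.7, 0, 0, 0, -1],
)

```text
time: 30.67
ee_pos: [0.6475, -0.0691, 0.1394]
tcp_rot: [-90.0, -0.0, -177.0]
wrist_force: [0.8, -2.2, -1.4]
opening: -0.0001
```

arm_command(
  rows=[0, 0, -0.4, 0, 0, 0, -1, 0, 0, -0.9, 0, 0, 0, -1, 0, 0, -1.5, 0, 0, 0, -1, 0, 0, -2.1, 0, 0, 0, -1, 0, 0, -2.7, 0, 0, 0, -1, 0, 0, -3.3, 0, 0, 0, -1, 0, 0, -3.9, 0, 0, 0, -1, 0, 0, -4.5, 0, 0, 0, -1, 0, 0, -5.1, 0, 0, 0, -1, 0, 0, -5.7, 0, 0, 0, -1, 0, 0, -6.2, 0, 0, 0, -1, 0, 0, -6.7, 0, 0, 0, -1],
)

```text
time: 31.67
ee_pos: [0.6441, -0.0022, 0.1396]
tcp_rot: [-90.0, 0.0, -177.0]
wrist_force: [0.0, -1.6, -1.5]
opening: 0.0005
```

```bash
python3 - <<'E'
from h import *
o=sensors.get_obs(); print(o["wrist_force"],o["q"].round(1))
c=imaging.camera("scene"); cv2.imwrite("pics/s12.png",c["pixels"][50:370,150:520])
c=imaging.camera("side"); cv2.imwrite("pics/d12.png",c["pixels"][100:,50:420])
E
```

```text
[ 0.03453595 -1.63535122 -1.48210409] [ -0.2  17.7   6.7  79.    0.  -93.2]
```

View pics/s12.png

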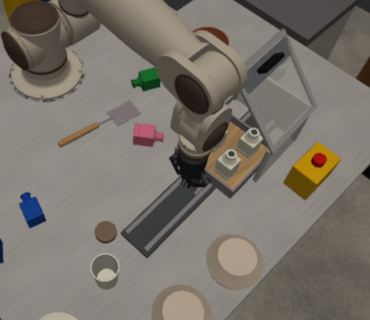

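View pics/d12.png

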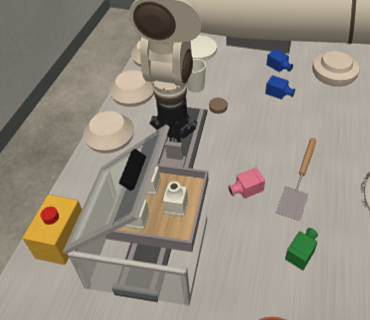

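arm_command(
  rows=[0, 0, -0.4, 0, 0, 0, -1, 0, 0, -0.9, 0, 0, 0, -1, 0, 0, -1.5, 0, 0, 0, -1, 0, 0, -2.1, 0, 0, 0, -1, 0, 0, -2.7, 0, 0, 0, -1, 0, 0, -3.3, 0, 0, 0, -1, 0, 0, -3.9, 0, 0, 0, -1, 0, 0, -4.5, 0, 0, 0, -1, 0, 0, -5.1, 0, 0, 0, -1, 0, 0, -5.6, 0, 0, 0, -1, 0, 0, -6.1, 0, 0, 0, -1, 0, 0, -6.5, 0, 0, 0, -1],
)

```text
time: 32.77
ee_pos: [0.6407, 0.0627, 0.1395]
tcp_rot: [-90.0, 0.0, -177.0]
wrist_force: [2.4, -2.8, 1.4]
opening: -0.0001
```

arm_command(
  rows=[0, 0, -0.2, 0, 0, 0, -1, 0, 0, -0.4, 0, 0, 0, -1, 0, 0, -0.6, 0, 0, 0, -1, 0, 0, -0.8, 0, 0, 0, -1, 0, 0, -1, 0, 0, 0, -1, 0, 0, -1.2, 0, 0, 0, -1, 0, 0, -1.4, 0, 0, 0, -1, 0, 0, -1.6, 0, 0, 0, -1, 0, 0, -1.8, 0, 0, 0, -1],
)

```text
time: 33.52
ee_pos: [0.6397, 0.0802, 0.1394]
tcp_rot: [-90.0, -0.0, -177.0]
wrist_force: [0.4, -2.2, 1.3]
opening: 0.0001
```

arm_command(
  rows=[0, 0, -0.2, 0, 0, 0, -1, 0, 0, -0.4, 0, 0, 0, -1, 0, 0, -0.6, 0, 0, 0, -1, 0, 0, -0.7, 0, 0, 0, -1, 0, 0, -0.8, 0, 0, 0, -1, 0, 0, -0.9, 0, 0, 0, -1],
)

```text
time: 34.02
ee_pos: [0.6394, 0.0863, 0.1395]
tcp_rot: [-89.6, -0.0, -177.2]
wrist_force: [0.0, -23.1, 2.0]
opening: -0.0001
```

```bash
python3 - <<'E'
from h import *
o=sensors.get_obs(); print(o["wrist_force"],o["q"].round(1))
for n in ["scene","side"]:
    c=imaging.camera(n); W=cloud(c)
    print(n,[ (r["location"],r["conf"],W[int(r["location"][1]),int(r["location"][0])].round(3)) for r in models.spot_point("deck",n)[:1]])
    m=(W[...,2]>.085)&(W[...,2]<.1)&(W[...,0]>.58)&(W[...,0]<.7)&(W[...,1]>.05)&(W[...,1]<.14); q=W[m]; 
    if len(q): print("post?",len(q),q.mean(0),q.min(0),q.max(0))
    cv2.imwrite(f"pics/{n}13.png",c["pixels"][50:370,60:520])
E
```

```text
[  0.02797985 -23.084611     1.97305711] [  7.8  17.9   6.9  79.   -0.4 -85. ]
scene [([394.2, 185.0], 0.71, array([0.657, 0.219, 0.101]))]
post? 30 [0.64335231 0.07607698 0.09105564] [0.62702234 0.07187904 0.08554971] [0.65453948 0.08716022 0.09958284]
side [([199.7, 335.0], 0.72, array([0.634, 0.265, 0.04 ]))]
post? 140 [0.63891833 0.1055574  0.09296653] [0.61744599 0.08197869 0.0850695 ] [0.66254477 0.11455711 0.09951192]
```

View pics/side13.png

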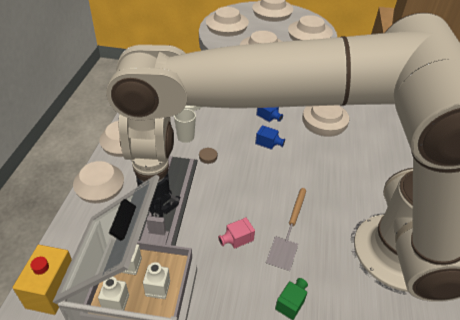

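arm_command(
  rows=[0, 0, 1, 0, 0, 0, -1, 0, 0, 3, 0, 0, 0, -1, 0, 0, 5, 0, 0, 0, -1, 0, -3, 7, 0, 0, 0, -1, 0, -7, 8, 0, 0, 0, -1, 0, -11, 8, 0, 0, 0, -1, 0, -15, 8, 0, 0, 0, -1, 0, -19, 8, 0, 0, 0, -1, 0, -23, 8, 0, 0, 0, -1, 0, -26, 8, 0, 0, 0, -1, 0, -26, 8, 0, 0, 0, -1],
)

```text
time: 35.13
ee_pos: [0.6433, 0.0096, 0.4071]
tcp_rot: [-90.0, 0.6, -177.0]
wrist_force: [-0.6, -0.7, 0.2]
opening: -0.0001
```

```bash
python3 - <<'E'
from h import *
o=sensors.get_obs(); print(o["wrist_force"],o["q"].round(1))
for n in ["scene","side"]:
    c=imaging.camera(n); W=cloud(c)
    print(n,[ (r["location"],r["conf"],W[int(r["location"][1]),int(r["location"][0])].round(3)) for r in models.spot_point("lid_grip",n)[:1]])
    m=(W[...,2]>.085)&(W[...,2]<.1)&(W[...,0]>.58)&(W[...,0]<.7)&(W[...,1]>.05)&(W[...,1]<.14); q=W[m]; 
    if len(q): print("post?",len(q),q.mean(0),q.min(0),q.max(0))
    im=c["pixels"]; x0,y0,x1,y1=(300,60,500,250) if n=="scene" else (90,200,290,400)
    cv2.imwrite(f"pics/{n}14.png",cv2.resize(im[y0:y1,x0:x1],None,fx=3,fy=3))
    # rib: black pixels high
    b=(im.max(2)<40)&(W[...,2]>.25)&(W[...,0]>.5)&(W[...,1]>.2)&(W[...,1]<.38); q=W[b]; print("rib",len(q),q.min(0).round(3),q.max(0).round(3),q.mean(0).round(3))
E
```

```text
[-0.56578173 -0.69286023  0.16976496] [ 8.000e-01  2.360e+01  4.440e+01  1.103e+02  1.000e-01 -9.220e+01]
scene [([424.6, 110.5], 0.64, array([0.633, 0.286, 0.336]))]
post? 79 [0.64019707 0.10056644 0.09114676] [0.6179912  0.09233445 0.0856771 ] [0.66163762 0.11055574 0.09662868]
rib 239 [0.613 0.243 0.303] [0.641 0.355 0.339] [0.629 0.279 0.329]
side [([174.1, 264.9], 0.63, array([0.681, 0.223, 0.246]))]
post? 111 [0.63935981 0.10848261 0.09269455] [0.61733181 0.0988534  0.08532112] [0.66223558 0.11622031 0.0988057 ]
rib 565 [0.611 0.248 0.316] [0.641 0.329 0.34 ] [0.624 0.292 0.33 ]
```

View pics/scene14.png

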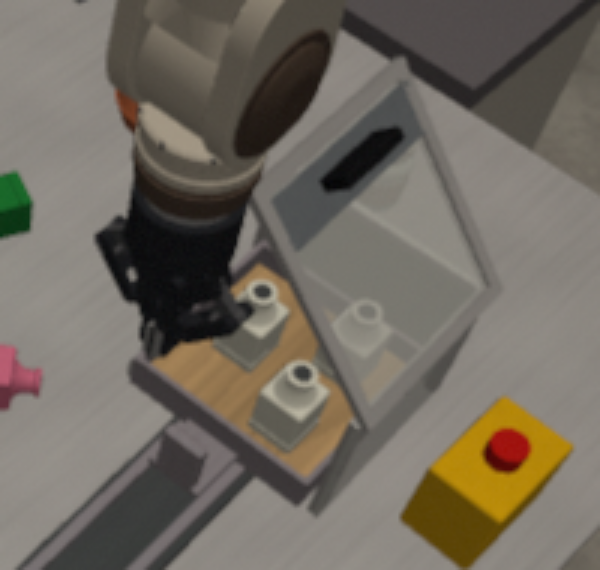

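View pics/side14.png

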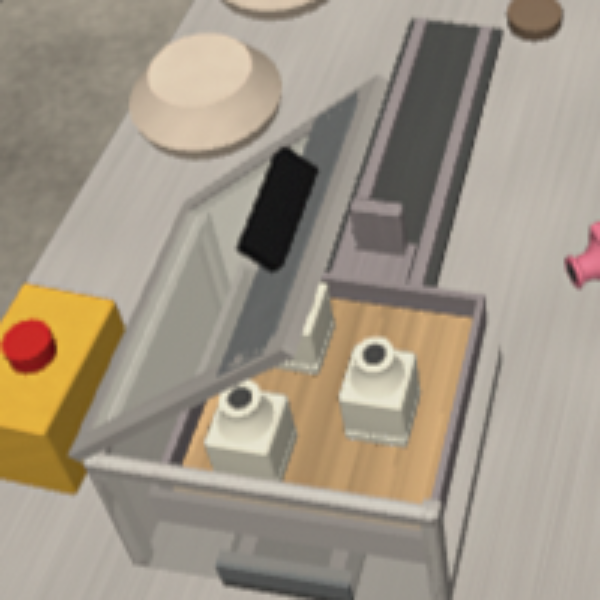

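```bash
python3 - <<'E'
from h import *
for n in ["scene","side"]:
    c=imaging.camera(n); W=cloud(c)
    m=(W[...,2]>.088)&(W[...,2]<.1)&(W[...,0]>.5)&(W[...,0]<.78)&(W[...,1]>.05)&(W[...,1]<.14)
    q=W[m]; print(n,"post",q.mean(0).round(4),q.min(0).round(3),q.max(0).round(3))
    # near rim (-y side) top z .060-.071
    m=(W[...,2]>.064)&(W[...,2]<.071)&(W[...,0]>.54)&(W[...,0]<.74)&(W[...,1]>.1)&(W[...,1]<.2)
    q=W[m]; r=np.radians(DY); d=(q[:,:2]-[.638,.129])@np.array([-np.sin(r),np.cos(r)]); print("rim slide y",np.percentile(d,[1,10,50,90,99]).round(4),len(d))
    W0=None
E
python3 - <<'E'
import sys; sys.path.insert(0,'.')
from h import *
r=np.radians(DY); print([ (np.array(p)-[.638,.129])@np.array([-np.sin(r),np.cos(r)]) for p in [(.6539,-.1747),(.6535,-.168)]])
E
```

```text
scene post [0.6399 0.1005 0.0923] [0.618 0.093 0.088] [0.661 0.11  0.096]
rim slide y [0.0047 0.0265 0.031  0.0586 0.0632] 160
side post [0.639  0.108  0.0935] [0.617 0.099 0.088] [0.663 0.114 0.098]
rim slide y [-0.0219 -0.0162  0.0346  0.0381  0.0394] 167
[np.float64(-0.30411549652405706), np.float64(-0.2974038396548924)]
```

arm_command(
  rows=[0, 4, 0, 0, 0, 0, -1, 0, 8, 0, 0, 0, 0, -1, 0, 12, 0, 0, 0, 0, -1, 0, 16, 0, 0, 0, 0, -1, 0, 20, 0, 0, 0, 0, -1, 0, 23, 0, 0, 0, 0, -1, 0, 25.5, 0, 0, 0, 0, -1, 0, 27, 0, 0, 0, 0, -1, 0.2, 27, -2.5, 0, 0, 0, -1, 0.2, 27, -5, 0, 0, 0, -1, 0.2, 27, -6.5, 0, 0, 0, -1, 0.2, 27, -7, 0, 0, 0, -1],
)

```text
time: 36.43
ee_pos: [0.6371, 0.081, 0.1287]
tcp_rot: [-90.0, -0.1, -176.9]
wrist_force: [0.4, -0.7, -0.3]
opening: 0.0003
```

arm_command(
  rows=[0, 0, -0.1, 0, 0, 0, -1, 0, 0, -0.2, 0, 0, 0, -1, 0, 0, -0.3, 0, 0, 0, -1, 0, 0, -0.4, 0, 0, 0, -1, 0, 0, -0.5, 0, 0, 0, -1, 0, 0, -0.6, 0, 0, 0, -1, 0, 0, -0.7, 0, 0, 0, -1],
)

```text
time: 37.02
ee_pos: [0.6376, 0.0857, 0.1296]
tcp_rot: [-90.0, 0.0, -177.0]
wrist_force: [-0.9, 0.3, 0.5]
opening: 0.0001
```

arm_command(
  rows=[0, 0, -0.1, 0, 0, 0, -1, 0, 0, -0.2, 0, 0, 0, -1, 0, 0, -0.3, 0, 0, 0, -1, 0, 0, -0.4, 0, 0, 0, -1, 0, 0, -0.5, 0, 0, 0, -1, 0, 0, -0.5, 0, 0, 0, -1],
)

```text
time: 37.52
ee_pos: [0.6375, 0.0863, 0.1296]
tcp_rot: [-89.5, 0.0, -177.3]
wrist_force: [-0.0, -26.9, 2.0]
opening: 0.0003
```

arm_command(
  rows=[0, 0, 1, 0, 0, 0, -1, 0, 0, 3, 0, 0, 0, -1, 0, 0, 5.5, 0, 0, 0, -1, 0, -3, 7, 0, 0, 0, -1, 0, -7, 7, 0, 0, 0, -1, 0, -11, 7, 0, 0, 0, -1, 0, -15, 7, 0, 0, 0, -1, 0, -19, 7, 0, 0, 0, -1, 0, -23, 7, 0, 0, 0, -1, 0, -27, 7, 0, 0, 0, -1, 0, -31, 7, 0, 0, 0, -1, 0, -33, 7, 0, 0, 0, -1],
)

```text
time: 38.52
ee_pos: [0.64, 0.021, 0.4617]
tcp_rot: [-90.0, 0.2, -177.0]
wrist_force: [1.8, 0.0, 1.2]
opening: -0.0001
```

```bash
cat >> h.py <<'E'
S0=np.array([.638,.129])
def slide(x,y,z):
    r=np.radians(DY); return np.array([S0[0]+np.cos(r)*x-np.sin(r)*y,S0[1]+np.sin(r)*x+np.cos(r)*y,z])
def toslide(p):
    r=np.radians(DY); d=np.asarray(p)[...,:2]-S0; return np.stack([d@[np.cos(r),np.sin(r)],d@[-np.sin(r),np.cos(r)],np.asarray(p)[...,2]],-1)
H=.122
def ribtip(th,u=.212,w=.04):
    t=np.radians(th); return slide(H-u*np.cos(t)+w*np.sin(t),.1625,.16+u*np.sin(t)+w*np.cos(t))
E
python3 - <<'E'
from h import *
o=sensors.get_obs(); print(o["wrist_force"],o["q"].round(1))
for n in ["scene","side"]:
    c=imaging.camera(n); W=cloud(c); im=c["pixels"]
    b=(im.max(2)<40)&(W[...,2]>.25)&(W[...,0]>.5)&(W[...,1]>.235)&(W[...,1]<.345); q=toslide(W[b]); print("rib",n,len(q),q.min(0).round(3),q.max(0).round(3),q.mean(0).round(3))
    # lid panel/edges: points z>.17 in box region not black
    b=(im.max(2)>60)&(W[...,2]>.17)&(W[...,2]<.36)&(W[...,0]>.5); s=toslide(W); b&=(s[...,1]>.05)&(s[...,1]<.28)&(s[...,0]<.15)&(s[...,0]>-.15); q=s[b]
    print(n,"lid",len(q),np.polyfit(q[:,0],q[:,2],1), q[q[:,2].argsort()[-5:]].round(3).tolist(), q[:,1].min(),q[:,1].max())
p=ribtip(46.2); print(p, ribtip(46.2,.205))
print(togo(p+U*(.073+.04),pushR(),False))
E
```

```text
[1.81583991 0.02160033 1.23912049] [  1.9  30.1  60.7 120.4   0.  -91.1]
rib scene 237 [-0.017  0.113  0.314] [0.01  0.195 0.338] [-0.001  0.15   0.329]
scene lid 5062 [-1.03307218  0.29370253] [[-0.04, 0.161, 0.341], [-0.041, 0.17, 0.341], [-0.041, 0.059, 0.341], [-0.042, 0.08, 0.341], [-0.038, 0.083, 0.342]] 0.05004270310891074 0.2668301476885015
rib side 561 [-0.018  0.12   0.316] [0.008 0.2   0.34 ] [-0.006  0.164  0.33 ]
side lid 4696 [-1.02390863  0.29692468] [[-0.042, 0.14, 0.343], [-0.042, 0.198, 0.343], [-0.042, 0.237, 0.343], [-0.043, 0.129, 0.344], [-0.043, 0.136, 0.344]] 0.05028076386192639 0.26836907604687693
[0.63390941 0.29150115 0.3406989 ] [0.6387482  0.29174627 0.33564657]
(array([ -0.69,   1.02, -27.04]), array([ 0. ,  0.1, -0.6]), array([0.6339, 0.2915, 0.4537]))
```

arm_command(
  rows=[-0.7, 0, -3, 0, 0, -0.6, -1, -0.7, 0, -7, 0, 0, -0.6, -1, -0.7, 0, -11, 0, 0, -0.6, -1, -0.7, 0, -15, 0, 0, -0.6, -1, -0.7, 0, -19, 0, 0, -0.6, -1, -0.7, 0, -23, 0, 0, -0.6, -1, -0.7, 0, -26, 0, 0, -0.6, -1, -0.7, 0, -27, 0, 0, -0.6, -1, -0.7, 0, -27, 0, 0, -0.6, -1, -0.7, 0, -27, 0, 0, -0.6, -1],
)

```text
time: 39.45
ee_pos: [0.6185, 0.2838, 0.4427]
tcp_rot: [-90.4, 0.3, -177.0]
wrist_force: [-0.0, -0.9, -0.2]
opening: -0.0003
```

```bash
python3 - <<'E'
from h import *
o=sensors.get_obs(); print(o["wrist_force"],o["q"].round(1))
for th in (46.2,44,42,40,38,36,34,32,30): print(th,togo(ribtip(th)+U*(.073),pushR(),False)[:2])
c=imaging.camera("wrist"); cv2.imwrite("pics/w15.png",c["pixels"])
c=imaging.camera("side"); cv2.imwrite("pics/d15.png",cv2.resize(c["pixels"][150:400,50:350],None,fx=2,fy=2))
E
```

```text
[-0.01799237 -0.88499489 -0.21750738] [ 24.6  38.1  70.6 122.    0.2 -68.4]
46.2 (array([-1.57,  2.92, -0.67]), array([ 0.4,  0.1, -0.3]))
44 (array([-0.88,  3.38, -0.66]), array([ 0.4,  0.1, -0.3]))
42 (array([-0.27,  3.82, -0.66]), array([ 0.4,  0.1, -0.3]))
40 (array([ 0.33,  4.29, -0.66]), array([ 0.4,  0.1, -0.3]))
38 (array([ 0.9 ,  4.77, -0.66]), array([ 0.4,  0.1, -0.3]))
36 (array([ 1.46,  5.27, -0.66]), array([ 0.4,  0.1, -0.3]))
34 (array([ 2.  ,  5.8 , -0.66]), array([ 0.4,  0.1, -0.3]))
32 (array([ 2.53,  6.34, -0.65]), array([ 0.4,  0.1, -0.3]))
30 (array([ 3.03,  6.9 , -0.65]), array([ 0.4,  0.1, -0.3]))
```

View pics/w15.png

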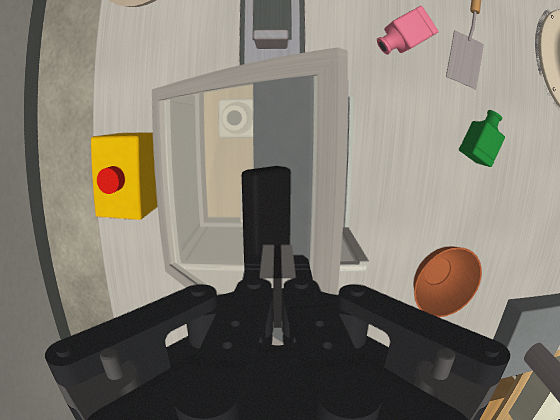

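View pics/d15.png

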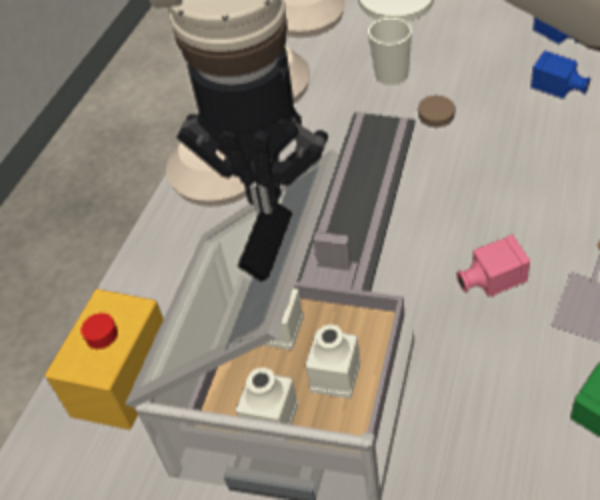

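arm_command(
  rows=[0, 0.7, -0.3, 0.4, 0, -0.3, -1, 0, 1.4, -0.6, 0.4, 0, -0.3, -1, 0, 2, -0.6, 0.4, 0, -0.3, -1, -0.5, 2, -0.6, 0.4, 0, -0.3, -1, -1, 2, -0.6, 0.4, 0, -0.3, -1, -1.4, 2, -0.6, 0.4, 0, -0.3, -1, -1.4, 2, -0.6, 0.4, 0, -0.3, -1],
)

```text
time: 40.13
ee_pos: [0.6334, 0.289, 0.4223]
tcp_rot: [-89.9, -0.0, -177.2]
wrist_force: [1.2, 1.0, -0.4]
opening: 0.0
```

```bash
python3 - <<'E'
from h import *
o=sensors.get_obs(); print(o["wrist_force"],o["q"].round(1))
for th in range(46,20,-2): print(th,togo(ribtip(th)+U*(.073),pushR(),False)[:2])
E
```

```text
[ 1.16966678  1.01353397 -0.3572738 ] [ 24.5  39.8  70.6 120.8  -0.  -68.3]
46 (array([ 0.  ,  0.9 , -0.25]), array([-0.1, -0.1,  0. ]))
44 (array([ 0.62,  1.32, -0.25]), array([-0.1, -0.1,  0. ]))
42 (array([ 1.23,  1.77, -0.25]), array([-0.1, -0.1,  0. ]))
40 (array([ 1.82,  2.24, -0.25]), array([-0.1, -0.1,  0. ]))
38 (array([ 2.39,  2.72, -0.25]), array([-0.1, -0.1,  0. ]))
36 (array([ 2.95,  3.23, -0.25]), array([-0.1, -0.1,  0. ]))
34 (array([ 3.49,  3.76, -0.25]), array([-0.1, -0.1,  0. ]))
32 (array([ 4.01,  4.3 , -0.25]), array([-0.1, -0.1,  0. ]))
30 (array([ 4.51,  4.86, -0.25]), array([-0.1, -0.1,  0. ]))
28 (array([ 4.99,  5.44, -0.25]), array([-0.1, -0.1,  0. ]))
26 (array([ 5.45,  6.04, -0.25]), array([-0.1, -0.1,  0. ]))
24 (array([ 5.89,  6.65, -0.25]), array([-0.1, -0.1,  0. ]))
22 (array([ 6.31,  7.28, -0.25]), array([-0.1, -0.1,  0. ]))
```

arm_command(
  rows=[0, 0.3, 0, 0, 0, 0, -1, 0, 0.6, 0, 0, 0, 0, -1, 0, 0.9, -0.2, 0, 0, 0, -1, 0.2, 1.05, -0.2, 0, 0, 0, -1, 0.5, 1.2, -0.2, 0, 0, 0, -1, 0.8, 1.4, -0.2, 0, 0, 0, -1, 1.1, 1.65, -0.2, 0, 0, 0, -1, 1.4, 1.9, -0.2, 0, 0, 0, -1, 1.7, 2.15, -0.2, 0, 0, 0, -1, 2, 2.4, -0.2, 0, 0, 0, -1, 2.4, 2.7, -0.2, 0, 0, 0, -1, 2.7, 3, -0.2, 0, 0, 0, -1],
)

```text
time: 41.13
ee_pos: [0.605, 0.2906, 0.3942]
tcp_rot: [-90.0, 0.2, -177.1]
wrist_force: [-1.3, 0.4, 3.5]
opening: -0.0002
```

```bash
cat > lid.py <<'E'
from h import *
o=sensors.get_obs(); print(o["wrist_force"].round(1),o["q"].round(1))
for n in ["scene","side"]:
    c=imaging.camera(n); W=cloud(c); im=c["pixels"]; s=toslide(W)
    b=(im.max(2)>60)&(W[...,2]>.145)&(W[...,2]<.36)&(s[...,1]>.045)&(s[...,1]<.28)&(s[...,0]<.1)&(s[...,0]>-.15); 
    b&=(s[...,1]>.23); q=s[b]
    if len(q)>20: print(n,len(q),"lid angle(far strip)",np.degrees(np.arctan(-np.polyfit(q[:,0],q[:,2],1)[0])).round(1),"zmax",np.percentile(q[:,2],99).round(3))
cv2.imwrite("pics/lid_%d.png"%int(o["time"]*100),cv2.resize(c["pixels"][150:400,50:350],None,fx=2,fy=2))
print("lid_%d.png"%int(o["time"]*100))
import sys
for th in [float(x) for x in sys.argv[1:]]: print(th,togo(ribtip(th)+U*(.073),pushR(),False)[:2])
E
python3 lid.py 36 34 32 30 28 26 24 22 20 18 16 14 12
```

```text
[-1.3  0.4  3.5] [ 25.7  28.3  49.5 111.   -0.  -67.3]
scene 558 lid angle(far strip) 38.2 zmax 0.283
side 2236 lid angle(far strip) 12.6 zmax 0.317
lid_4113.png
36.0 (array([0.1 , 0.41, 0.07]), array([ 0. ,  0. , -0.1]))
34.0 (array([0.64, 0.93, 0.07]), array([ 0. ,  0. , -0.1]))
32.0 (array([1.17, 1.48, 0.07]), array([ 0. ,  0. , -0.1]))
30.0 (array([1.67, 2.04, 0.07]), array([ 0. ,  0. , -0.1]))
28.0 (array([2.15, 2.62, 0.07]), array([ 0. ,  0. , -0.1]))
26.0 (array([2.61, 3.21, 0.07]), array([ 0. ,  0. , -0.1]))
24.0 (array([3.05, 3.82, 0.07]), array([ 0. ,  0. , -0.1]))
22.0 (array([3.47, 4.45, 0.07]), array([ 0. ,  0. , -0.1]))
20.0 (array([3.87, 5.09, 0.07]), array([ 0. ,  0. , -0.1]))
18.0 (array([4.24, 5.74, 0.07]), array([ 0. ,  0. , -0.1]))
16.0 (array([4.59, 6.41, 0.07]), array([ 0. ,  0. , -0.1]))
14.0 (array([4.92, 7.08, 0.06]), array([ 0. ,  0. , -0.1]))
12.0 (array([5.23, 7.77, 0.06]), array([ 0. ,  0. , -0.1]))
```

Contact at 3.5 N, lid moving (~38°). Continue.

arm_command(
  rows=[0.1, 0.35, 0, 0, 0, 0, -1, 0.4, 0.65, 0, 0, 0, 0, -1, 0.65, 0.95, 0, 0, 0, 0, -1, 0.9, 1.2, 0, 0, 0, 0, -1, 1.15, 1.5, 0, 0, 0, 0, -1, 1.4, 1.75, 0, 0, 0, 0, -1, 1.65, 2.05, 0, 0, 0, 0, -1, 1.9, 2.35, 0, 0, 0, 0, -1, 2.15, 2.6, 0, 0, 0, 0, -1, 2.4, 2.9, 0, 0, 0, 0, -1, 2.6, 3.2, 0, 0, 0, 0, -1, 2.8, 3.5, 0, 0, 0, 0, -1],
)

```text
time: 42.23
ee_pos: [0.5767, 0.2896, 0.3589]
tcp_rot: [-90.0, 0.1, -177.0]
wrist_force: [-6.6, -1.2, 6.3]
opening: 0.0003
```

```bash
python3 lid.py 26 24 22 20 18 16 14 12 10
```

```text
[-6.6 -1.2  6.3] [ 26.7  21.1  35.5 104.3  -0.  -66.3]
scene 615 lid angle(far strip) 25.6 zmax 0.257
side 2586 lid angle(far strip) 14.8 zmax 0.272
lid_4223.png
26.0 (array([-0.22, -0.34,  0.11]), array([-0. ,  0.1, -0. ]))
24.0 (array([0.22, 0.27, 0.1 ]), array([-0. ,  0.1, -0. ]))
22.0 (array([0.64, 0.9 , 0.1 ]), array([-0. ,  0.1, -0. ]))
20.0 (array([1.03, 1.54, 0.1 ]), array([-0. ,  0.1, -0. ]))
18.0 (array([1.41, 2.2 , 0.1 ]), array([-0. ,  0.1, -0. ]))
16.0 (array([1.76, 2.86, 0.1 ]), array([-0. ,  0.1, -0. ]))
14.0 (array([2.08, 3.54, 0.1 ]), array([-0. ,  0.1, -0. ]))
12.0 (array([2.39, 4.23, 0.1 ]), array([-0. ,  0.1, -0. ]))
10.0 (array([2.66, 4.93, 0.1 ]), array([-0. ,  0.1, -0. ]))
```

View pics/lid_4223.png

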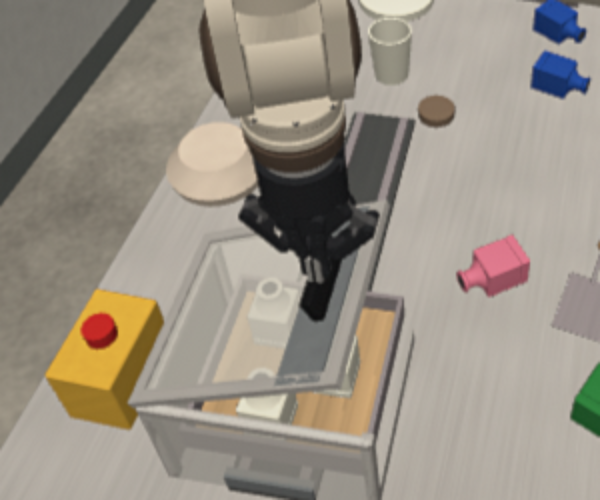

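Good. Continue along the arc.

arm_command(
  rows=[0.15, 0.2, 0, 0, 0, 0, -1, 0.4, 0.5, 0, 0, 0, 0, -1, 0.6, 0.85, 0, 0, 0, 0, -1, 0.8, 1.15, 0, 0, 0, 0, -1, 1, 1.5, 0, 0, 0, 0, -1, 1.2, 1.8, 0, 0, 0, 0, -1, 1.4, 2.15, 0, 0, 0, 0, -1, 1.6, 2.5, 0, 0, 0, 0, -1, 1.75, 2.8, 0, 0, 0, 0, -1, 1.9, 3.1, 0, 0, 0, 0, -1, 2.05, 3.4, 0, 0, 0, 0, -1, 2.15, 3.65, 0, 0, 0, 0, -1],
)

```text
time: 43.33
ee_pos: [0.5557, 0.2889, 0.3214]
tcp_rot: [-90.0, 0.1, -177.0]
wrist_force: [0.9, -0.2, 2.4]
opening: -0.0001
```

```bash
python3 lid.py 14 12 10 8 6 4 2 1 0 -1
```

```text
[ 0.9 -0.2  2.4] [ 27.5  16.4  25.2  98.7  -0.  -65.5]
scene 634 lid angle(far strip) 13.9 zmax 0.216
side 2792 lid angle(far strip) 9.2 zmax 0.227
lid_4333.png
14.0 (array([-0.01, -0.18,  0.13]), array([-0. ,  0.1, -0. ]))
12.0 (array([0.29, 0.51, 0.13]), array([-0. ,  0.1, -0. ]))
10.0 (array([0.57, 1.2 , 0.13]), array([-0. ,  0.1, -0. ]))
8.0 (array([0.82, 1.91, 0.13]), array([-0. ,  0.1, -0. ]))
6.0 (array([1.05, 2.63, 0.13]), array([-0. ,  0.1, -0. ]))
4.0 (array([1.26, 3.36, 0.13]), array([-0. ,  0.1, -0. ]))
2.0 (array([1.44, 4.09, 0.13]), array([-0. ,  0.1, -0. ]))
1.0 (array([1.51, 4.46, 0.13]), array([-0. ,  0.1, -0. ]))
0.0 (array([1.59, 4.82, 0.13]), array([-0. ,  0.1, -0. ]))
-1.0 (array([1.65, 5.2 , 0.13]), array([-0. ,  0.1, -0. ]))
```

arm_command(
  rows=[0.1, 0.3, 0, 0, 0, 0, -1, 0.2, 0.6, 0, 0, 0, 0, -1, 0.35, 0.9, 0, 0, 0, 0, -1, 0.45, 1.2, 0, 0, 0, 0, -1, 0.55, 1.5, 0, 0, 0, 0, -1, 0.65, 1.8, 0, 0, 0, 0, -1, 0.75, 2.1, 0, 0, 0, 0, -1, 0.85, 2.4, 0, 0, 0, 0, -1, 0.95, 2.7, 0, 0, 0, 0, -1, 1.05, 3, 0, 0, 0, 0, -1, 1.1, 3.25, 0, 0, 0, 0, -1, 1.15, 3.5, 0, 0, 0, 0, -1],
)

```text
time: 44.43
ee_pos: [0.5444, 0.2883, 0.2864]
tcp_rot: [-90.0, 0.1, -177.0]
wrist_force: [-0.2, 0.2, -0.1]
opening: -0.0001
```

```bash
python3 lid.py 4 2 1 0 -1
```

```text
[-0.2  0.2 -0.1] [ 27.9  13.9  18.3  94.3  -0.  -65.1]
scene 620 lid angle(far strip) 4.2 zmax 0.183
side 2678 lid angle(far strip) 2.7 zmax 0.186
lid_4443.png
4.0 (array([ 0.12, -0.15,  0.12]), array([-0. ,  0.1, -0.1]))
2.0 (array([0.3 , 0.58, 0.12]), array([-0. ,  0.1, -0.1]))
1.0 (array([0.38, 0.95, 0.12]), array([-0. ,  0.1, -0.1]))
0.0 (array([0.45, 1.32, 0.12]), array([-0. ,  0.1, -0.1]))
-1.0 (array([0.52, 1.69, 0.12]), array([-0. ,  0.1, -0.1]))
```

arm_command(
  rows=[0, 0.2, 0, 0, 0, 0, -1, 0, 0.35, 0, 0, 0, 0, -1, 0, 0.5, 0, 0, 0, 0, -1, 0.1, 0.65, 0, 0, 0, 0, -1, 0.1, 0.8, 0, 0, 0, 0, -1, 0.1, 0.9, 0, 0, 0, 0, -1, 0.1, 1, 0, 0, 0, 0, -1, 0.1, 1.1, 0, 0, 0, 0, -1],
)

```text
time: 45.2
ee_pos: [0.5435, 0.2882, 0.2757]
tcp_rot: [-90.0, 0.1, -177.0]
wrist_force: [-1.2, -0.1, 0.4]
opening: 0.0004
```

arm_command(
  rows=[0, 0.1, 0, 0, 0, 0, -1, 0, 0.2, 0, 0, 0, 0, -1, 0, 0.25, 0, 0, 0, 0, -1, 0, 0.3, 0, 0, 0, 0, -1],
)

```text
time: 45.53
ee_pos: [0.5435, 0.2882, 0.2727]
tcp_rot: [-90.0, 0.1, -177.0]
wrist_force: [-0.2, -0.0, 3.7]
opening: -0.0001
```

```bash
python3 lid.py 1 0 -1
```

```text
[-0.2 -0.   3.7] [ 28.   13.5  16.3  92.7  -0.  -65. ]
scene 601 lid angle(far strip) 0.4 zmax 0.171
side 2478 lid angle(far strip) 0.3 zmax 0.173
lid_4553.png
1.0 (array([ 0.3 , -0.4 ,  0.13]), array([-0. ,  0.1, -0.1]))
0.0 (array([ 0.37, -0.03,  0.13]), array([-0. ,  0.1, -0.1]))
-1.0 (array([0.44, 0.34, 0.13]), array([-0. ,  0.1, -0.1]))
```

Nearly shut; a little further until the closing contact shows.

arm_command(
  rows=[0, 0.05, 0, 0, 0, 0, -1, 0, 0.1, 0, 0, 0, 0, -1, 0, 0.15, 0, 0, 0, 0, -1, 0, 0.15, 0, 0, 0, 0, -1],
)

```text
time: 45.97
ee_pos: [0.5435, 0.2882, 0.2726]
tcp_rot: [-90.0, 0.2, -177.0]
wrist_force: [-2.0, -1.7, 8.0]
opening: 0.0004
```

arm_command(
  rows=[0, 0.05, 0, 0, 0, 0, -1, 0, 0.1, 0, 0, 0, 0, -1, 0, 0.1, 0, 0, 0, 0, -1],
)

```text
time: 46.22
ee_pos: [0.5435, 0.2881, 0.2726]
tcp_rot: [-90.1, 0.2, -177.0]
wrist_force: [-4.7, -1.9, 13.8]
opening: 0.0002
```

arm_command(
  rows=[0, -1, 0, 0, 0, 0, -1, 0, -3, 0, 0, 0, 0, -1, 0, -6, 0, 0, 0, 0, -1, 0, -9, 0, 0, 0, 0, -1, 3, -12, 0, 0, 0, 0, -1, 7, -13, 2, 0, 0, 0, -1, 11, -13, 5, 0, 0, 0, -1, 14, -13, 9, 0, 0, 0, -1, 16, -13, 13, 0, 0, 0, -1, 16, -13, 17, 0, 0, 0, -1, 16, -13, 20, 0, 0, 0, -1, 16, -13, 20, 0, 0, 0, -1],
)

```text
time: 47.22
ee_pos: [0.3927, 0.0761, 0.4013]
tcp_rot: [-89.9, 0.2, -177.2]
wrist_force: [-0.4, 1.3, 0.0]
opening: -0.0002
```

```bash
python3 lid.py; python3 - <<'E'
from h import *
for n in ["scene","side"]:
    c=imaging.camera(n)
    im=c["pixels"]; x0,y0,x1,y1=(200,60,520,340) if n=="scene" else (90,150,390,410)
    cv2.imwrite(f"pics/{n}20.png",cv2.resize(im[y0:y1,x0:x1],None,fx=2.3,fy=2.1))
E
```

```text
[-0.4  1.3  0. ] [ 1.100e+01 -1.190e+01  5.200e+00  1.069e+02 -1.000e-01 -8.180e+01]
scene 737 lid angle(far strip) 0.5 zmax 0.172
side 2476 lid angle(far strip) 0.3 zmax 0.173
lid_4721.png
```

View pics/scene20.png

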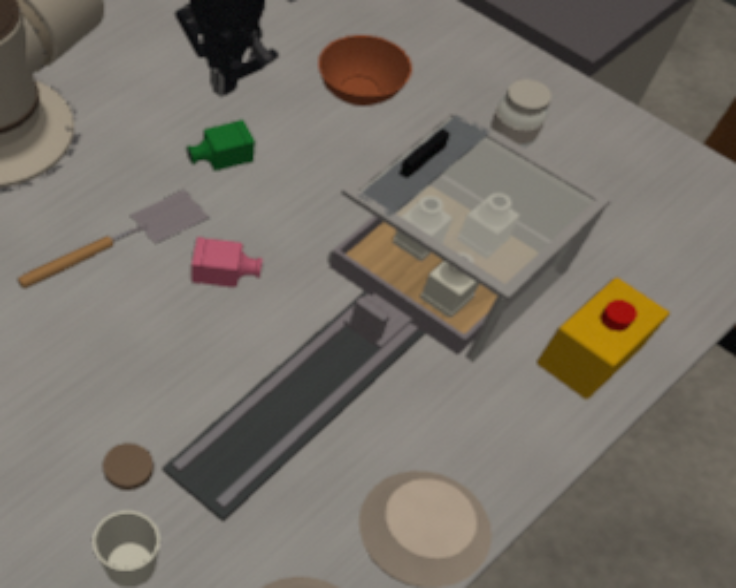

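View pics/side20.png

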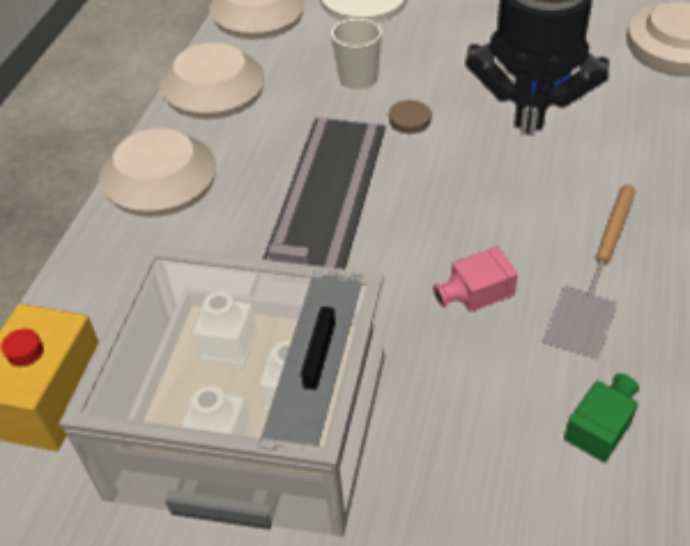

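```bash
python3 - <<'E'
from h import *
c=imaging.camera("scene"); W=cloud(c); print(W[112,428],W[100,428]); im=c["pixels"]
cv2.imwrite("pics/jar.png",cv2.resize(im[70:160,370:490],None,fx=6,fy=6,interpolation=cv2.INTER_CUBIC))
print([(r["location"],r["conf"]) for r in models.spot_point("bottle1","scene")])
r=np.radians(DY)
for n in ("scene",):
  for p in [(-.045,0),(.04,.05),(.04,-.05)]: standing(deck(*p)+.28*np.array([-np.sin(r),np.cos(r),0]),.145,r=.045,n=("scene","side"))
E
```

```text
[0.54205494 0.53706941 0.07857176] [0.51494758 0.56657661 0.09180979]
[([182.4, 263.5], 0.81), ([138.8, 299.1], 0.81), ([396.8, 198.8], 0.68), ([296.7, 126.9], 0.58), ([293.7, 185.0], 0.57), ([384.0, 167.4], 0.46)]Traceback (most recent call last):
  File "<stdin>", line 7, in <module>
  File "h.py", line 52, in standing
    print(k,len(q),"top",top.round(4),"mouth",((t[:,:2].min(0)+t[:,:2].max(0))/2).round(4),np.ptp(t[:,:2],axis=0).round(3),"body",b.min(0).round(3),b.max(0).round(3))
                                                                                                                                  ~~~~~^^^
    return umr_minimum(a, axis, None, out, keepdims, initial, where)
ValueError: zero-size array to reduction operation minimum which has no identity
```

View pics/jar.png

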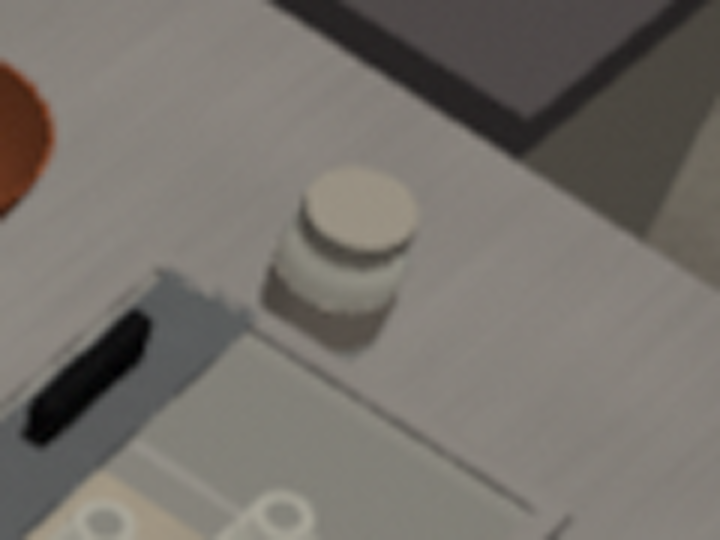

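```bash
python3 - <<'E'
from h import *
print(bot.job_done(), sensors.get_obs()["time"])
E
```

```text
the job is handed in; nothing more can be done
the job is handed in; nothing more can be done
```

The job is handed in at about 47 s. All three white bottles stand upright on the carrier, the carrier is fully home, and the lid is closed.

- **Bottles:** Only three white bottles were there; no fourth showed in any camera view. I tipped each one up and stood it on the deck at the loading end. The last pictures show all three standing inside the box. My final check of their positions from the depth data failed with an error, so that is judged by eye.
- **Carrier:** I pushed it by the post to the hard end stop. A second push met the stop at the same place with about 27 N. The cameras measured about 276 mm of travel instead of 280 mm. I put this down to calibration error, because the stop did not move.
- **Lid:** I lowered it slowly by pressing on the rib, and it stopped firmly at about 14 N. The measured angle is 0.3 to 0.5°, which is level within the noise.
- **Left alone:** The white cup and clay puck were not touched and look to be in the same places. The blue, pink and green look-alikes, and a capped jar that came into view behind the box, were not touched either.

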